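# Load an assembly nest, bar it and trip its limit switch

### The job

Open the job by pushing the arm of the roller-lever limit switch over to either side until it clicks and letting it spring back. Then build the stack squarely and flat in the pocket of the assembly nest: the square housing at the bottom, every spacer frame that is on the bench on top of it, the round disc last; lift the drop bar over the two keepers and let it down fully into both notches, and finally push the switch arm until it clicks once more and let it go to report the nest loaded. Leave the capped jar that stands among the parts where it is.

Things in the scene. Friction and masses are not known exactly. Their poses are not given: they have to be found in the camera images.
- seat (a point): Centre of the pocket floor of the fixed assembly nest, 8 mm above the bench; x, y along the nest's sides, z up. Pocket 56 x 56 mm between four steel corner angles, 4 mm thick, upright to 58 mm above the pocket floor, then flared outwards to 66 mm; each leg is 10 mm long inside, leaving a gap 36 mm wide in the middle of every side for fingers.
- nest: The whole nest: aluminium base plate 100 (x) x 210 (y) x 8 mm, origin under its centre. Two dark steel keepers stand at y = +82 and -82 mm: posts 44 mm wide (x), 12 mm thick (y), each with an upward-open notch 22 mm wide in x, its floor 68 mm above the pocket floor; cheeks 14 mm high, flared above, tops about 91 mm above the pocket floor.
- housing: Loose square switch housing of brown moulded plastic, 52 x 52 x 22 mm, with a black round mark and four brass dots on both flat faces, about 0.1 kg; origin at its centre (11 mm above its underside), z through its thickness (either face may be up), x and y along its sides.
- spacer1: Loose square spacer frame of aluminium, 52 x 52 x 10 mm with a square window 26 x 26 mm right through; origin at its centre, z through its thickness (either face may be up), x and y along its sides. Two or three of these spacers are on the bench; an absent one has no pose.
- spacer2: Loose square spacer frame of aluminium, 52 x 52 x 10 mm with a square window 26 x 26 mm right through; origin at its centre, z through its thickness (either face may be up), x and y along its sides. Two or three of these spacers are on the bench; an absent one has no pose.
- spacer3: Loose square spacer frame of aluminium, 52 x 52 x 10 mm with a square window 26 x 26 mm right through; origin at its centre, z through its thickness (either face may be up), x and y along its sides. Two or three of these spacers are on the bench; an absent one has no pose.
- disc: Loose round aluminium disc, 52 mm diameter, 10 mm thick, solid; origin at its centre (5 mm above its underside), z its axis (either face may be up). Being round, it can shift up to about 9 mm sideways in the pocket.
- bar: Loose steel drop bar, 16 x 16 mm, 210 mm long along its y, a dark collar 24 x 24 x 10 mm at each end (centres at y = +100 and -100 mm), 0.16 kg; origin at its centre, 12 mm up when it lies on the bench. Home in the notches its centre is 76 mm above the pocket floor, over the pocket, its y along the nest's y (either way round), the collars outside the keepers.
- switch_lever (a joint): Angle (rad) of the roller lever of the fixed limit switch: 0 upright; positive when the roller goes to the switch's -y side, negative towards its +y side. Works to both sides: it clicks at 0.5 rad either way, the end stop is at 0.95 rad; a spring (about 3 N at the roller at the click) brings it back upright when released.
- roller (a point): Centre of the black roller at the top of the switch lever (moves with it), 103 mm above the bench when upright; roller 20 mm diameter, 12 mm wide along x. Its pivot is 45 mm below, the axis along x. Axes of the lever: at rest, x points from the roller towards the grey case behind, y along the way it is pushed.
- switch: The fixed roller-lever limit switch: grey case 36 (x) x 42 (y) mm, top 72 mm above the bench, 31 mm below the roller's centre, on a dark foot 70 x 70 x 8 mm; origin under the foot's centre, the roller 34 mm from it in -x. It stands left or right of the nest.
- supply: Fixed grey instrument box on the other side of the nest from the switch, 85 (x) x 75 (y) x 60 mm high; origin under its centre. An obstacle only.
- jar: Bystander: loose jar with a black cap, 48 mm diameter, 45 mm high; origin at the centre of its underside. Leave it alone.
Mind the look-alikes: they are no part of the job. What is shaped like the spacer3 but green is not meant.

How it is judged (in metres and radians):
On the way, in this order (a step that is already met when the one before it is completed fails the run):
1. the switch arm is pushed until it clicks (0.5 rad either way) ((value of joint switch_lever above 0.5 rad or value of joint switch_lever below -0.5 rad)), for 0.1 s.
2. the switch arm is let spring back upright (value of joint switch_lever between -0.1 and 0.1 rad), for 0.1 s.
3. the housing sits flat on the pocket floor, let go (horizontal distance between housing and seat below 0.005 m and angle between the z axis of housing and the z axis of seat, either way round below 0.06 rad and z of housing in the frame of seat between 0.009 and 0.0135 m and contact force between the fingers and housing below 0.3 N), for 0.2 s.
4. every spacer present lies flat in the pocket above the housing, let go (horizontal distance between each of spacer1, spacer2, spacer3 and seat below 0.005 m and angle between the z axis of each of spacer1, spacer2, spacer3 and the z axis of seat, either way round below 0.06 rad and z of spacer1 in the frame of seat between 0.0245 and 0.0495 m and z of spacer2 in the frame of seat between 0.0245 and 0.0495 m and z of spacer3 in the frame of seat between 0.0245 and 0.0495 m and contact force between the fingers and spacer1 below 0.3 N and contact force between the fingers and spacer2 below 0.3 N and contact force between the fingers and spacer3 below 0.3 N), for 0.2 s.
5. the disc lies flat in the pocket on top of all spacers, let go (horizontal distance between disc and seat below 0.01 m and angle between the z axis of disc and the z axis of seat, either way round below 0.06 rad and z of disc in the frame of seat between 0.0345 and 0.0595 m and ((angle between spacer1's own z axis and vertical below 0.2 rad and z of disc in the frame of spacer1 above 0.007 m) or (angle between spacer1's own z axis and vertical above 2.9 rad and z of disc in the frame of spacer1 below -0.007 m)) and ((angle between spacer2's own z axis and vertical below 0.2 rad and z of disc in the frame of spacer2 above 0.007 m) or (angle between spacer2's own z axis and vertical above 2.9 rad and z of disc in the frame of spacer2 below -0.007 m)) and ((angle between spacer3's own z axis and vertical below 0.2 rad and z of disc in the frame of spacer3 above 0.007 m) or (angle between spacer3's own z axis and vertical above 2.9 rad and z of disc in the frame of spacer3 below -0.007 m)) and contact force between the fingers and disc below 0.3 N), for 0.2 s.
6. the bar lies down in both notches, let go (z of bar in the frame of seat between 0.073 and 0.079 m and horizontal distance between bar and seat below 0.012 m and angle between the y axis of bar and the y axis of seat, either way round below 0.08 rad and contact force between the fingers and bar below 0.3 N), for 0.2 s.
7. with the nest loaded and barred, the switch arm is pushed until it clicks again ((value of joint switch_lever above 0.5 rad or value of joint switch_lever below -0.5 rad) and horizontal distance between each of housing, spacer1, spacer2, spacer3 and seat below 0.005 m and angle between the z axis of each of housing, spacer1, spacer2, spacer3, disc and the z axis of seat, either way round below 0.06 rad and z of housing in the frame of seat between 0.009 and 0.0135 m and z of spacer1 in the frame of seat between 0.0245 and 0.0495 m and z of spacer2 in the frame of seat between 0.0245 and 0.0495 m and z of spacer3 in the frame of seat between 0.0245 and 0.0495 m and horizontal distance between disc and seat below 0.01 m and z of disc in the frame of seat between 0.0345 and 0.0595 m and ((angle between spacer1's own z axis and vertical below 0.2 rad and z of disc in the frame of spacer1 above 0.007 m) or (angle between spacer1's own z axis and vertical above 2.9 rad and z of disc in the frame of spacer1 below -0.007 m)) and ((angle between spacer2's own z axis and vertical below 0.2 rad and z of disc in the frame of spacer2 above 0.007 m) or (angle between spacer2's own z axis and vertical above 2.9 rad and z of disc in the frame of spacer2 below -0.007 m)) and ((angle between spacer3's own z axis and vertical below 0.2 rad and z of disc in the frame of spacer3 above 0.007 m) or (angle between spacer3's own z axis and vertical above 2.9 rad and z of disc in the frame of spacer3 below -0.007 m)) and z of bar in the frame of seat between 0.073 and 0.079 m and horizontal distance between bar and seat below 0.012 m and angle between the y axis of bar and the y axis of seat, either way round below 0.08 rad), for 0.1 s.
At the end, for the whole second after the job is handed in: Housing flat on the pocket floor, all spacers present above it, the disc above them, each within 5 mm (disc 10) of the pocket centre and 0.06 rad of level; bar in both notches (3 mm in height, 12 mm sideways, 0.08 rad); switch arm within 0.1 rad of upright; all at rest (all of step 2 and horizontal distance between each of housing, spacer1, spacer2, spacer3 and seat below 0.005 m and angle between the z axis of each of housing, spacer1, spacer2, spacer3, disc and the z axis of seat, either way round below 0.06 rad and z of housing in the frame of seat between 0.009 and 0.0135 m and z of spacer1 in the frame of seat between 0.0245 and 0.0495 m and z of spacer2 in the frame of seat between 0.0245 and 0.0495 m and z of spacer3 in the frame of seat between 0.0245 and 0.0495 m and horizontal distance between disc and seat below 0.01 m and z of disc in the frame of seat between 0.0345 and 0.0595 m and ((angle between spacer1's own z axis and vertical below 0.2 rad and z of disc in the frame of spacer1 above 0.007 m) or (angle between spacer1's own z axis and vertical above 2.9 rad and z of disc in the frame of spacer1 below -0.007 m)) and ((angle between spacer2's own z axis and vertical below 0.2 rad and z of disc in the frame of spacer2 above 0.007 m) or (angle between spacer2's own z axis and vertical above 2.9 rad and z of disc in the frame of spacer2 below -0.007 m)) and ((angle between spacer3's own z axis and vertical below 0.2 rad and z of disc in the frame of spacer3 above 0.007 m) or (angle between spacer3's own z axis and vertical above 2.9 rad and z of disc in the frame of spacer3 below -0.007 m)) and z of bar in the frame of seat between 0.073 and 0.079 m and horizontal distance between bar and seat below 0.012 m and angle between the y axis of bar and the y axis of seat, either way round below 0.08 rad and linear speed of each of housing, spacer1, spacer2, spacer3, disc, bar below 0.02 m/s); the robot touches nothing.
It fails at once if the jar (a bystander) is pushed more than 50 mm from its place (distance of jar from where it was at the start of the episode above 0.05 m).
Of spacer1, spacer2, spacer3 only 2 to 3 are there at a start; the rules pass over those that are not, and their reading is None.
At some moment in a run one of disc, spacer1, spacer2, spacer3, bar, housing may be knocked a few centimetres aside while the robot is not near it.
Once in a run the grip may slacken for a moment while it holds something.
It also fails if it takes over 200 s, if anything falls off the work surface, if the arm or the gripper's body presses on something with over 40 N, if the wrist force passes 120 N, or if a joint passes its speed limit or range.

### The arm

A 7-joint arm with a two-finger parallel gripper is mounted at the origin on the work surface. World frame = base frame: x ahead of the robot, y to its left, z up, the work surface at z = 0. Lengths are in m, angles in degrees, forces in N, time in s.
With the tool pointing down it reaches from about 0.425 to 0.875 m from the base axis. Payload 4.7 kg.
Tool frame: the origin (TCP) lies between the finger pads; the fingertips stand 14 mm ahead of it and the grasp point (between the pads) lies 5 mm behind it (env.tip_reach is the distance from the TCP to the fingertips, in m); z points along the fingers, y is the direction in which the jaws open and shut (so a half turn about z gives the same grasp; the last joint's range is limited). The gripper opens to 87 mm and grips with 3 to 60 N. Pads are 19 mm wide; open, the fingers measure 117 mm over their backs; the gripper's body (75 mm by 190 mm) begins 51 mm behind the grasp point.
Start: joints at [67.386, 18.392, -4.016, 83.108, 1.295, 78.541, -3.26], TCP at [0.258, -0.596, 0.237] pointing down, gripper open.
Joint ranges: [-163.93, 163.93], [-17.29, 119.83], [-79.2, 71.16], [3.27, 140.29], [-89.18, 269.18], [5.43, 117.66], [-154.24, 154.24]. Speed limits (degrees/s): [147.25, 147.25, 180, 180, 180, 180, 180].

### API

Orientations are given as [roll, pitch, yaw] about the fixed x, y, z axes, in that order (R = Rz(yaw) Ry(pitch) Rx(roll)).
In Python, from cell import env gives the robot as it stands. The module is installed in compiled form; this text tells all that it offers.
- The arm moves only by the shell command python3 -m pendant 'ROWS' [FORCE]. ROWS is JSON, a list of rows, each an object of numbers: "rx", "ry", "rz": the turn, a rotation vector about the tool's x, y, z in degrees; "tx", "ty", "tz": the shift along the tool's x, y, z in mm; "jaw": the finger opening in mm, from 0 to 87. In form: [{"rx": .., "ry": .., "rz": .., "tx": .., "ty": .., "tz": .., "jaw": ..}, ...]. A call has 1 to 20 rows; each row shifts and turns the commanded pose from where the row before left it, along the tool's axes as they then stand; what a row does not reach is not made up. A row lasts 1/12 s, in which the tool goes at most 41.7 mm and 7.16 degrees, less where a joint would pass 70% of its speed; a pose out of reach is approached as far as the arm can. A call with a gripper value outside its range is refused whole. The fingers move at their own pace and stop on an object; FORCE is the grip in N (left out, the last holds). Time passes only in rows, so rows that do not move let the fingers close. It gives the time, the measured TCP pose, the force and the opening at its end, in the units of the state.
- env.get_obs(): the state, without advancing time (a new reading comes with each control period).
- env.read_camera(name): name is "scene" or "top" or "wrist"; returns a dict with "img" (384x512x3 uint8, red, green, blue), "range_z" (384x512 float32, m along the optical axis (not along the pixel's ray), 0 where there is no reading), "vertical_fov" (degrees; the focal length in pixels is half the picture's height over the tangent of half this angle, whatever the lens; pixels are square), "cx", "cy" (the principal point, pixels), "world_to_cam" (4x4, takes a point from world to camera coordinates). Camera axes: x right, y up, looking along -z (the intrinsics and any distortion apply to the point x, -y, -z); pixel columns grow to the right and rows downward; lengths in m; the calibration is good to about 2 mm. A picture is of the moment at which its call begins.
- env.sign_off(): hands the job in, once; it reports no verdict.
The state is a dict: "time_s": time; "qpos": joint angles; "joint_velocities": joint speeds; "effort": joint torques, N m; "tool_pos": TCP position; "tool_rot": TCP orientation; "force": force on the tool from outside, world axes, zero at the start; "wrist_torque": the same for the moment, N m; "grip_width": finger opening in m.
Only numpy, scipy, OpenCV 4.12 (cv2) and the standard library are available. Lean on these libraries where they do the work, as an engineer would, in place of code of your own. Each camera call takes 0.05 s, during which the arm holds its last target.

## Working session

There is one attempt and no reset: what is moved stays moved. The work goes in short steps, Python scripts to look and compute and a shell command to move; the robot and the scene stay as the last step left them, time stands still between calls to the robot, and variables do not carry over. Pictures are saved under pics/ and viewed, and the job is handed in when it is done.

```bash
ls; mkdir -p pics; cat > h.py <<'E'
import numpy as np, cv2
from cell import env
def cam(n,save=None):
    c=env.read_camera(n)
    if save: cv2.imwrite('pics/'+save+'.png',cv2.cvtColor(c['img'],cv2.COLOR_RGB2BGR))
    return c
def world(c):
    h,w=c['range_z'].shape
    f=h/2/np.tan(np.radians(c['vertical_fov'])/2)
    v,u=np.mgrid[:h,:w]
    z=c['range_z']
    P=np.stack([(u-c['cx'])/f*z,-(v-c['cy'])/f*z,-z,np.ones_like(z)],-1)
    return P@np.linalg.inv(c['world_to_cam']).T[:,:3]
E
python3 - <<'E'
from h import *
np.set_printoptions(precision=4,suppress=True)
o=env.get_obs()
print(o)
for n in ['scene','top','wrist']:
    c=cam(n,n+'0'); print(n,{k:c[k] for k in c if k not in('img','range_z')}); 
E
```

```text
pics
{'time_s': 0.0, 'qpos': array([67.3847, 18.4385, -4.0168, 83.1767,  1.2969, 78.5393, -3.2609]), 'joint_velocities': array([ 0.0073,  0.0127,  0.0127, -0.0939, -0.0396,  0.0169, -0.0557]), 'effort': array([  0.0006, -49.1289,  -0.4031, -31.253 ,  -0.0638,   0.0435,
         0.0002]), 'tool_pos': array([ 0.2581, -0.596 ,  0.2355]), 'tool_rot': array([-179.8909,    0.0073,   23.4257]), 'force': array([0.2528, 0.4172, 0.2252]), 'wrist_torque': array([-0.0193,  0.0536,  0.033 ]), 'grip_width': 0.08712737761598736}
scene {'vertical_fov': 44.23487767804064, 'cx': 250.86659913760226, 'cy': 193.13158315206, 'world_to_cam': array([[-0.0275,  0.9994, -0.0207,  0.0197],
       [-0.6062, -0.0002,  0.7953,  0.2013],
       [ 0.7948,  0.0345,  0.6059, -1.8708],
       [ 0.    ,  0.    ,  0.    ,  1.    ]])}
top {'vertical_fov': 42.326036918518845, 'cx': 257.1403450427781, 'cy': 184.73532437090947, 'world_to_cam': array([[-0.0045, -0.9999, -0.01  ,  0.026 ],
       [ 0.9891, -0.0059,  0.1471, -0.4621],
       [-0.1472, -0.0093,  0.9891, -1.2164],
       [ 0.    ,  0.    ,  0.    ,  1.    ]])}
wrist {'vertical_fov': 69.68780203666265, 'cx': 253.46135894815808, 'cy': 184.4948481192332, 'world_to_cam': array([[ 0.3972, -0.9177, -0.0015, -0.6497],
       [ 0.8782,  0.3806, -0.2897,  0.035 ],
       [ 0.2664,  0.1137,  0.9571, -0.3913],
       [ 0.    ,  0.    ,  0.    ,  1.    ]])}
```

View pics/scene0.png

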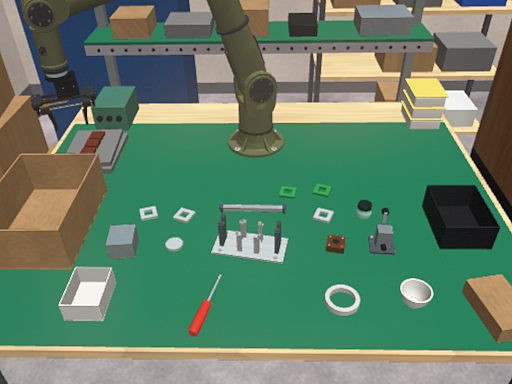

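View pics/top0.png

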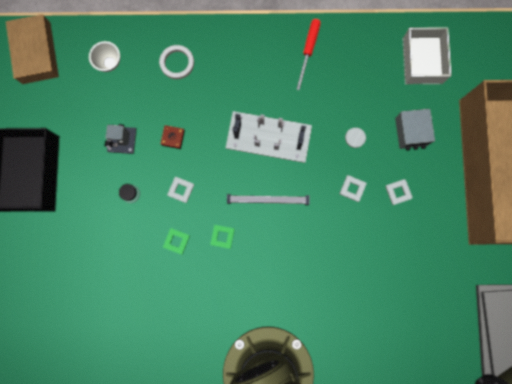

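View pics/wrist0.png

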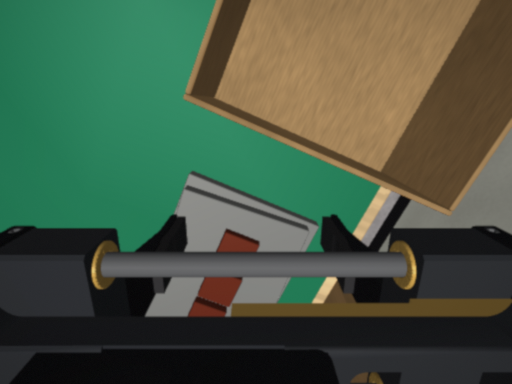

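The top picture shows the nest at (269,137), the housing (173,137), three aluminium spacers (180,189), (353,188), (399,192), the disc (356,137), the bar (268,199), the switch (120,138) and the jar (128,192). Two green look-alikes are at (176,241) and (222,237). Next I'll measure them.

```bash
cat >> h.py <<'E'
def comps(c,lo,hi,box,minpx=30,maxpx=4000):
    W=world(c); X,Y,Z=W[...,0],W[...,1],W[...,2]
    m=(Z>lo)&(Z<hi)&(X>box[0])&(X<box[1])&(Y>box[2])&(Y<box[3])&(c['range_z']>0)
    n,l,s,ce=cv2.connectedComponentsWithStats(m.astype(np.uint8))
    for i in range(1,n):
        if not minpx<s[i,4]<maxpx: continue
        k=l==i; p=W[k]
        r=cv2.minAreaRect((p[:,:2]*1000).astype(np.float32))
        print('px',ce[i].round(0),'n',s[i,4],'mean',p.mean(0).round(4),'z med/max',np.median(p[:,2]).round(4),p[:,2].max().round(4),'rect c',np.round(r[0],1),'wh',np.round(r[1],1),'ang',round(r[2],1),'rgb',c['img'][k].mean(0).round(0))
E
python3 - <<'E'
from h import *
for n in ['top','scene']:
    c=cam(n); print(n)
    W=world(c);g=(c['img'][...,1]>c['img'][...,0]*2)&(c['range_z']>0)&(W[...,0]>.3)&(W[...,0]<.8)&(abs(W[...,1])<.35); print('bench z',np.percentile(W[...,2][g],[5,50,95]))
    comps(c,.005,.2,(.3,.8,-.5,.5))
    print('--'); comps(c,.055,.2,(.3,.8,-.5,.5),minpx=4)
E
```

```text
top
bench z [-0.00235442  0.00214157  0.0111674 ]
px [427.  72.] n 759 mean [ 0.7573 -0.4194  0.0332] z med/max 0.0342 0.0675 rect c [ 766.6 -425.2] wh [136.   65.9] ang 89.7 rgb [138. 141. 135.]
px [105.  65.] n 242 mean [0.784  0.4237 0.0313] z med/max 0.0326 0.0586 rect c [781.1 419.8] wh [80.2 37.7] ang 89.9 rgb [165. 173. 165.]
px [177.  70.] n 280 mean [0.7728 0.2346 0.0166] z med/max 0.0179 0.0248 rect c [773.5 236.4] wh [89.8 51.7] ang 89.9 rgb [162. 174. 168.]
px [302.  75.] n 84 mean [ 0.7588 -0.0959  0.0148] z med/max 0.0158 0.0229 rect c [756.7 -98.4] wh [17.7 81.2] ang 75.0 rgb [123. 150. 140.]
px [415. 129.] n 1355 mean [ 0.6003 -0.3745  0.0522] z med/max 0.0593 0.0676 rect c [ 612.6 -390.5] wh [115.4 101.3] ang 4.2 rgb [106. 120. 121.]
px [269. 136.] n 2906 mean [ 0.5917 -0.0073  0.0193] z med/max 0.0098 0.1048 rect c [596.7  -6.9] wh [215. 115.] ang 80.4 rgb [170. 178. 178.]
px [120. 138.] n 769 mean [0.5824 0.3705 0.0454] z med/max 0.0496 0.1171 rect c [591.5 381.1] wh [86.2 87.9] ang 76.7 rgb [79. 90. 91.]
px [172. 136.] n 450 mean [0.592  0.2427 0.0215] z med/max 0
[... 5499 characters left out ...]
0. 235.] n 533 mean [ 0.6098 -0.379   0.0597] z med/max 0.0596 0.0663 rect c [ 607.4 -379.9] wh [88.7 75.3] ang 5.8 rgb [143. 155. 159.]
px [238. 236.] n 35 mean [ 0.6182 -0.0392  0.0664] z med/max 0.0661 0.0764 rect c [617.5 -39.5] wh [23.4 11. ] ang 21.8 rgb [147. 144. 145.]
px [256. 238.] n 35 mean [0.6294 0.0134 0.0667] z med/max 0.0658 0.0766 rect c [628.4  14.7] wh [11.7 20. ] ang 34.2 rgb [140. 139. 139.]
px [ 75. 273.] n 58 mean [ 0.7563 -0.4624  0.0586] z med/max 0.0587 0.062 rect c [ 760.8 -466.2] wh [32.4 65.7] ang 59.6 rgb [190. 191. 181.]
px [104. 272.] n 71 mean [ 0.7533 -0.3877  0.0586] z med/max 0.0588 0.0621 rect c [ 753.4 -387. ] wh [87.2 43.5] ang 45.8 rgb [192. 189. 181.]
```

```bash
python3 - <<'E'
import cv2
a=cv2.imread('pics/top0.png')
cv2.imwrite('pics/t0a.png',cv2.resize(a[100:260,90:210],None,fx=5,fy=3.75 and 5,interpolation=cv2.INTER_CUBIC)[:600])
cv2.imwrite('pics/t0b.png',cv2.resize(a[100:220,215:435],None,fx=3.6,fy=3.6,interpolation=cv2.INTER_CUBIC))
E
```

```text
(no output)
```

View pics/t0a.png

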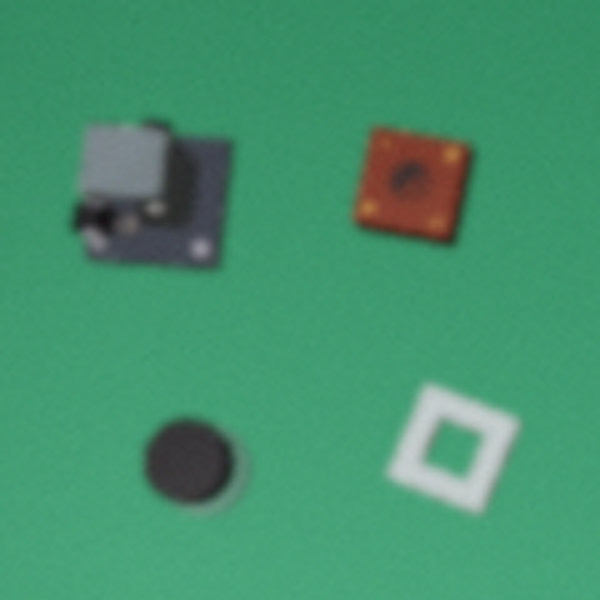

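View pics/t0b.png

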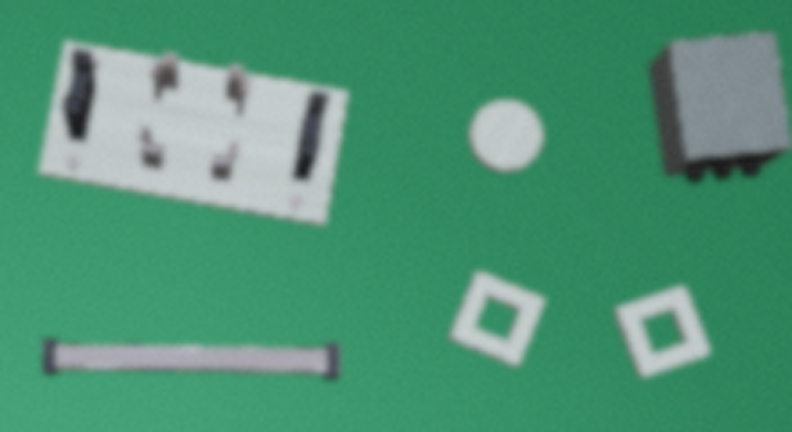

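```bash
python3 - <<'E'
from h import *
for n in ['top','scene']:
    c=cam(n); W=world(c)
    b=(.45,.68,.3,.46)
    m=(W[...,0]>b[0])&(W[...,0]<b[1])&(W[...,1]>b[2])&(W[...,1]<b[3])
    for lo,hi in((.092,.13),(.064,.08),(.003,.018)):
        k=m&(W[...,2]>lo)&(W[...,2]<hi); p=W[k]
        r=cv2.minAreaRect((p[:,:2]*1000).astype(np.float32)); print(n,lo,k.sum(),p.mean(0).round(4),np.percentile(p[:,:2],[5,50,95],axis=0).round(4).tolist(),r)
    print(np.linalg.inv(c['world_to_cam'])[:3,3])
    a=cv2.cvtColor(c['img'],cv2.COLOR_RGB2BGR); v,u=np.where(m); 
    if n=='scene': cv2.imwrite('pics/sw.png',cv2.resize(a[195:265,350:420],None,fx=8,fy=8,interpolation=cv2.INTER_CUBIC))
E
```

```text
top 0.092 59 [0.5547 0.38   0.1097] [[0.548, 0.3725], [0.5543, 0.3797], [0.5633, 0.3884]] ((555.6442260742188, 380.9423828125), (19.25259017944336, 17.900127410888672), 71.86068725585938)
top 0.064 279 [0.5892 0.3768 0.0721] [[0.5687, 0.3585], [0.5893, 0.3767], [0.6074, 0.3964]] ((585.2642211914062, 378.0489196777344), (41.876766204833984, 52.289947509765625), 84.5587158203125)
top 0.003 1711 [0.5669 0.3769 0.0056] [[0.4658, 0.3081], [0.5628, 0.3715], [0.6689, 0.4511]] ((564.9714965820312, 380.1278991699219), (229.2682647705078, 160.03208923339844), 0.11944571882486343)
[0.27814189 0.01204109 1.27139476]
scene 0.092 53 [0.5593 0.3798 0.1061] [[0.5499, 0.3724], [0.5607, 0.3795], [0.5659, 0.3888]] ((556.752685546875, 380.5199890136719), (20.042150497436523, 23.65996742248535), 80.81819152832031)
scene 0.064 176 [0.5937 0.3772 0.0712] [[0.5643, 0.3583], [0.5959, 0.3777], [0.6118, 0.3961]] ((587.330078125, 378.85833740234375), (42.5313606262207, 53.66770935058594), 81.38587951660156)
scene 0.003 583 [0.5773 0.3733 0.0066] [[0.4627, 0.3121], [0.5961, 0.3624], [0.6619, 0.4462]] ((565.3280029296875, 380.32769775390625), (158.98472595214844, 228.3295440673828), 89.62667846679688)
[1.60948762 0.04478102 0.97376512]
```

View pics/sw.png

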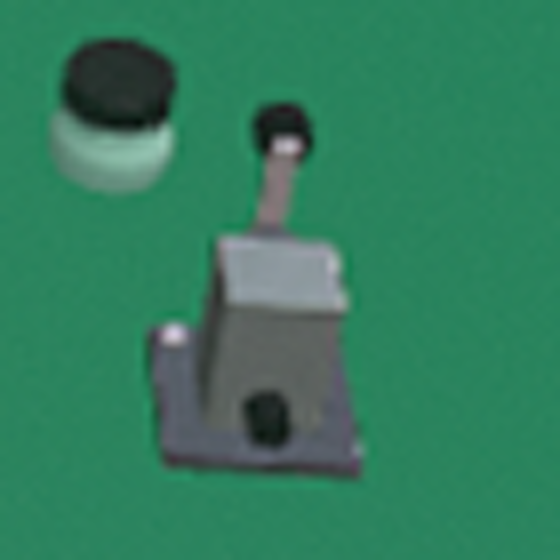

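```bash
cat >> h.py <<'E'
from scipy.spatial.transform import Rotation as Ro
def plan(x,y,z,yaw=None):
    o=env.get_obs(); R=Ro.from_euler('xyz',o['tool_rot'],degrees=True)
    p=o['tool_pos']; d=np.array([x,y,z])-p
    print('t',round(o['time_s'],2),'tcp',p.round(4),'rot',o['tool_rot'].round(2),'F',o['force'].round(1),'w',round(o['grip_width']*1000,1))
    R2=R
    if yaw is not None:
        R2=Ro.from_euler('xyz',[180,0,yaw],degrees=True)
        print('rotvec',(R.inv()*R2).as_rotvec(degrees=True).round(2))
    t=R2.inv().apply(d)*1000
    print('shift after turn mm',t.round(1),'rows@40',round(np.linalg.norm(t)/40,1))
E
python3 -m pendant '[{"rz":-6.95,"jaw":0},{"rz":-6.95},{"rz":-6.95},{"rz":-6.95},{"rz":-6.95},{"rz":-6.95},{"rz":-6.95},{"rz":-6.95}]' 30
python3 -c "
from h import *
plan(.5,-.3,.237,79);plan(.553,.33,.16,79)"
```

```text
t 0.35 tcp [ 0.2583 -0.5964  0.2363] rot [-179.98    0.     23.42] F [ 0.1  0.4 -1.4] w 87.0
rotvec [-2.000e-02 -1.000e-02 -5.558e+01]
shift after turn mm [337.  180.7  -0.7] rows@40 9.6
t 0.35 tcp [ 0.2583 -0.5964  0.2363] rot [-179.98    0.     23.42] F [ 0.1  0.4 -1.4] w 87.0
rotvec [-2.000e-02 -1.000e-02 -5.558e+01]
shift after turn mm [965.6 112.5  76.3] rows@40 24.4invalid input at $[0]: expected keys rx, ry, rz, tx, ty, tz, jaw
```

All seven keys are required in each row.

```bash
python3 -m pendant '[{"rx":0,"ry":0,"rz":-6.95,"tx":0,"ty":0,"tz":0,"jaw":0},{"rx":0,"ry":0,"rz":-6.95,"tx":0,"ty":0,"tz":0,"jaw":0},{"rx":0,"ry":0,"rz":-6.95,"tx":0,"ty":0,"tz":0,"jaw":0},{"rx":0,"ry":0,"rz":-6.95,"tx":0,"ty":0,"tz":0,"jaw":0},{"rx":0,"ry":0,"rz":-6.95,"tx":0,"ty":0,"tz":0,"jaw":0},{"rx":0,"ry":0,"rz":-6.95,"tx":0,"ty":0,"tz":0,"jaw":0},{"rx":0,"ry":0,"rz":-6.95,"tx":0,"ty":0,"tz":0,"jaw":0},{"rx":0,"ry":0,"rz":-6.95,"tx":0,"ty":0,"tz":0,"jaw":0}]' 30
python3 -c "
from h import *
plan(.5,-.3,.237,79);plan(.553,.33,.16,79)"
```

```text
time_s: 1.02
tool_pos: [0.2583, -0.5964, 0.2366]
tool_rot: [-180.0, 0.0, 79.4]
force: [0.4, 1.3, 1.2]
grip_width: 0.0416
t 1.02 tcp [ 0.2583 -0.5964  0.2366] rot [-180.      0.     79.37] F [0.4 1.3 1.2] w 41.6
rotvec [-0.    0.    0.37]
shift after turn mm [337.1 180.7  -0.4] rows@40 9.6
t 1.02 tcp [ 0.2583 -0.5964  0.2366] rot [-180.      0.     79.37] F [0.4 1.3 1.2] w 41.6
rotvec [-0.    0.    0.37]
shift after turn mm [965.6 112.5  76.6] rows@40 24.4
```

```bash
python3 -m pendant '[{"rx":0,"ry":0,"rz":0.37,"tx":34,"ty":18,"tz":0,"jaw":0},{"rx":0,"ry":0,"rz":0,"tx":34,"ty":18,"tz":0,"jaw":0},{"rx":0,"ry":0,"rz":0,"tx":34,"ty":18,"tz":0,"jaw":0},{"rx":0,"ry":0,"rz":0,"tx":34,"ty":18,"tz":0,"jaw":0},{"rx":0,"ry":0,"rz":0,"tx":34,"ty":18,"tz":0,"jaw":0},{"rx":0,"ry":0,"rz":0,"tx":34,"ty":18,"tz":0,"jaw":0},{"rx":0,"ry":0,"rz":0,"tx":34,"ty":18,"tz":0,"jaw":0},{"rx":0,"ry":0,"rz":0,"tx":34,"ty":18,"tz":0,"jaw":0},{"rx":0,"ry":0,"rz":0,"tx":34,"ty":18,"tz":0,"jaw":0},{"rx":0,"ry":0,"rz":0,"tx":34,"ty":18,"tz":0,"jaw":0}]'
python3 -c "
from h import *
plan(.56,.325,.16,79)"
```

```text
time_s: 1.85
tool_pos: [0.5024, -0.2969, 0.2369]
tool_rot: [180.0, 0.0, 78.6]
force: [-0.0, -0.6, 0.3]
grip_width: 0.0005
t 1.85 tcp [ 0.5024 -0.2969  0.2369] rot [1.7997e+02 4.0000e-02 7.8640e+01] F [-0.  -0.6  0.3] w 0.5
rotvec [ 0.03  0.04 -0.36]
shift after turn mm [621.4 -62.1  76.9] rows@40 15.7
```

```bash
python3 -m pendant '[{"rx":0,"ry":0,"rz":-0.36,"tx":36.5,"ty":-3.7,"tz":0,"jaw":0},{"rx":0,"ry":0,"rz":0,"tx":36.5,"ty":-3.7,"tz":0,"jaw":0},{"rx":0,"ry":0,"rz":0,"tx":36.5,"ty":-3.7,"tz":0,"jaw":0},{"rx":0,"ry":0,"rz":0,"tx":36.5,"ty":-3.7,"tz":0,"jaw":0},{"rx":0,"ry":0,"rz":0,"tx":36.5,"ty":-3.7,"tz":0,"jaw":0},{"rx":0,"ry":0,"rz":0,"tx":36.5,"ty":-3.7,"tz":0,"jaw":0},{"rx":0,"ry":0,"rz":0,"tx":36.5,"ty":-3.7,"tz":0,"jaw":0},{"rx":0,"ry":0,"rz":0,"tx":36.5,"ty":-3.7,"tz":0,"jaw":0},{"rx":0,"ry":0,"rz":0,"tx":36.5,"ty":-3.7,"tz":0,"jaw":0},{"rx":0,"ry":0,"rz":0,"tx":36.5,"ty":-3.7,"tz":8,"jaw":0},{"rx":0,"ry":0,"rz":0,"tx":36.5,"ty":-3.7,"tz":10,"jaw":0},{"rx":0,"ry":0,"rz":0,"tx":36.5,"ty":-3.7,"tz":10,"jaw":0},{"rx":0,"ry":0,"rz":0,"tx":36.5,"ty":-3.7,"tz":10,"jaw":0},{"rx":0,"ry":0,"rz":0,"tx":36.5,"ty":-3.7,"tz":10,"jaw":0},{"rx":0,"ry":0,"rz":0,"tx":36.5,"ty":-3.7,"tz":10,"jaw":0},{"rx":0,"ry":0,"rz":0,"tx":36.5,"ty":-3.7,"tz":10,"jaw":0},{"rx":0,"ry":0,"rz":0,"tx":36.5,"ty":-3.7,"tz":10,"jaw":0},{"rx":0,"ry":0,"rz":0,"tx":0,"ty":0,"tz":0,"jaw":0},{"rx":0,"ry":0,"rz":0,"tx":0,"ty":0,"tz":0,"jaw":0}]'
python3 -c "
from h import *
plan(.553,.333,.102,79)
c=cam('wrist','w1');cam('scene','s1')
comps(c,.09,.13,(.4,.7,.3,.45),10)
"
```

```text
time_s: 3.43
tool_pos: [0.5564, 0.3257, 0.1573]
tool_rot: [-179.8, -0.0, 79.3]
force: [0.7, -0.8, 0.6]
grip_width: 0.0003
t 3.43 tcp [0.5564 0.3257 0.1573] rot [-1.7984e+02 -2.0000e-02  7.9320e+01] F [ 0.7 -0.8  0.6] w 0.3
rotvec [-0.16 -0.02  0.32]
shift after turn mm [ 6.5 -4.7 55.3] rows@40 1.4
px [236. 136.] n 625 mean [0.5546 0.3827 0.1093] z med/max 0.1106 0.1143 rect c [554.1 381.9] wh [19.7 19. ] ang 85.9 rgb [62. 65. 66.]
```

View pics/w1.png

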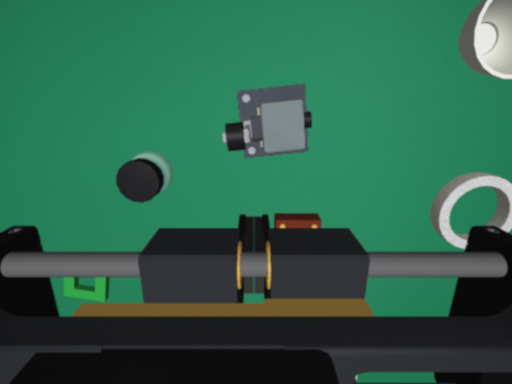

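```bash
python3 -m pendant '[{"rx":0,"ry":0,"rz":0,"tx":3,"ty":-2,"tz":28,"jaw":0},{"rx":0,"ry":0,"rz":0,"tx":3,"ty":-2,"tz":28,"jaw":0},{"rx":0,"ry":0,"rz":0,"tx":0,"ty":0,"tz":0,"jaw":0},{"rx":0,"ry":0,"rz":0,"tx":10,"ty":-1,"tz":0,"jaw":0},{"rx":0,"ry":0,"rz":0,"tx":10,"ty":-1,"tz":0,"jaw":0},{"rx":0,"ry":0,"rz":0,"tx":8,"ty":-1,"tz":0,"jaw":0},{"rx":0,"ry":0,"rz":0,"tx":8,"ty":-1,"tz":0,"jaw":0},{"rx":0,"ry":0,"rz":0,"tx":8,"ty":-1,"tz":0,"jaw":0},{"rx":0,"ry":0,"rz":0,"tx":8,"ty":-1,"tz":0,"jaw":0},{"rx":0,"ry":0,"rz":0,"tx":6,"ty":0,"tz":0,"jaw":0},{"rx":0,"ry":0,"rz":0,"tx":0,"ty":0,"tz":0,"jaw":0},{"rx":0,"ry":0,"rz":0,"tx":0,"ty":0,"tz":0,"jaw":0},{"rx":0,"ry":0,"rz":0,"tx":0,"ty":0,"tz":0,"jaw":0}]'
python3 -c "
from h import *
plan(.553,.391,.102,79)
c=cam('wrist','w2');c=cam('scene','s2')
"
python3 -c "
import cv2
a=cv2.imread('pics/s2.png')[180:270,330:430];cv2.imwrite('pics/s2c.png',cv2.resize(a,None,fx=5,fy=5))"
```

```text
time_s: 4.62
tool_pos: [0.5607, 0.3859, 0.1017]
tool_rot: [-180.0, 0.2, 79.0]
force: [0.3, -5.1, -1.9]
grip_width: 0.0005
t 4.62 tcp [0.5607 0.3859 0.1017] rot [-1.7996e+02  1.7000e-01  7.8960e+01] F [ 0.3 -5.1 -1.9] w 0.5
rotvec [-0.04  0.17 -0.04]
shift after turn mm [ 3.5 -8.5 -0.3] rows@40 0.2
```

View pics/w2.png

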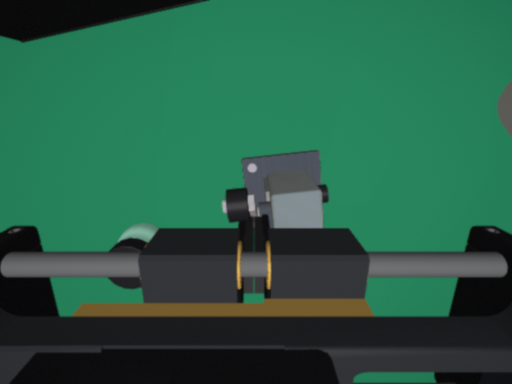

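View pics/s2c.png

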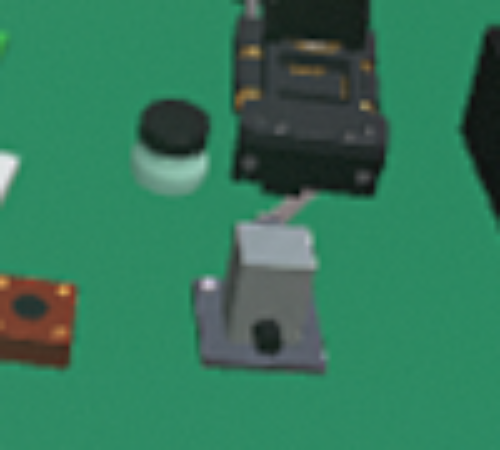

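Force is 5 N and the lever is tilted, so I'll push a little further for margin and then measure the angle.

```bash
python3 -m pendant '[{"rx":0,"ry":0,"rz":0,"tx":5,"ty":-3,"tz":0,"jaw":0},{"rx":0,"ry":0,"rz":0,"tx":0,"ty":0,"tz":0,"jaw":0},{"rx":0,"ry":0,"rz":0,"tx":0,"ty":0,"tz":0,"jaw":0}]'
python3 -c "
from h import *
plan(.553,.391,.102,79)
c=cam('wrist');W=world(c);print(W[195:215:4,232:244:3].round(3).tolist())
"
```

```text
time_s: 4.97
tool_pos: [0.5595, 0.3895, 0.1012]
tool_rot: [180.0, 0.3, 78.9]
force: [0.9, -7.2, -2.6]
grip_width: -0.0
t 4.97 tcp [0.5595 0.3895 0.1012] rot [179.98   0.3   78.89] F [ 0.9 -7.2 -2.6] w -0.0
rotvec [ 0.02  0.3  -0.11]
shift after turn mm [ 0.2 -6.7 -0.8] rows@40 0.2
[[[0.553, 0.419, 0.099], [0.555, 0.418, 0.099], [0.556, 0.418, 0.1], [0.558, 0.418, 0.099]], [[0.553, 0.417, 0.101], [0.554, 0.417, 0.101], [0.556, 0.416, 0.099], [0.558, 0.416, 0.101]], [[0.552, 0.415, 0.101], [0.554, 0.415, 0.102], [0.556, 0.415, 0.102], [0.557, 0.414, 0.101]], [[0.552, 0.413, 0.102], [0.553, 0.412, 0.101], [0.555, 0.412, 0.101], [0.557, 0.412, 0.102]], [[0.552, 0.411, 0.103], [0.553, 0.41, 0.103], [0.555, 0.41, 0.103], [0.556, 0.409, 0.102]]]
```

```bash
python3 -m pendant '[{"rx":0,"ry":0,"rz":0,"tx":-12,"ty":1,"tz":0,"jaw":0},{"rx":0,"ry":0,"rz":0,"tx":-15,"ty":1,"tz":0,"jaw":0},{"rx":0,"ry":0,"rz":0,"tx":-20,"ty":1,"tz":0,"jaw":0},{"rx":0,"ry":0,"rz":0,"tx":0,"ty":0,"tz":-30,"jaw":87},{"rx":0,"ry":0,"rz":0,"tx":0,"ty":0,"tz":-30,"jaw":87},{"rx":0,"ry":0,"rz":0,"tx":0,"ty":0,"tz":-30,"jaw":87},{"rx":0,"ry":0,"rz":0,"tx":-35,"ty":9,"tz":0,"jaw":87},{"rx":0,"ry":0,"rz":0,"tx":-35,"ty":9,"tz":0,"jaw":87},{"rx":0,"ry":0,"rz":0,"tx":-35,"ty":9,"tz":0,"jaw":87},{"rx":0,"ry":0,"rz":0,"tx":-35,"ty":9,"tz":0,"jaw":87},{"rx":0,"ry":0,"rz":0,"tx":-35,"ty":9,"tz":0,"jaw":87},{"rx":0,"ry":0,"rz":0,"tx":0,"ty":0,"tz":0,"jaw":87},{"rx":0,"ry":0,"rz":0,"tx":0,"ty":0,"tz":0,"jaw":87},{"rx":0,"ry":0,"rz":0,"tx":0,"ty":0,"tz":0,"jaw":87}]'
python3 -c "
from h import *
plan(.58,.165,.19,79)
c=cam('wrist','w3');comps(c,.008,.04,(.5,.68,.18,.3))
c=cam('scene','s3');comps(c,.09,.15,(.4,.7,.3,.45),10)
"
```

```text
time_s: 6.18
tool_pos: [0.5634, 0.1674, 0.1932]
tool_rot: [179.9, -0.1, 79.0]
force: [0.2, 1.2, -0.6]
grip_width: 0.066
t 6.18 tcp [0.5634 0.1674 0.1932] rot [ 1.7995e+02 -1.4000e-01  7.9040e+01] F [ 0.2  1.2 -0.6] w 66.0
rotvec [ 0.05 -0.14  0.04]
shift after turn mm [ 0.8 16.8  3.2] rows@40 0.4
px [265.  99.] n 2256 mean [0.5918 0.2445 0.0218] z med/max 0.0219 0.0245 rect c [591.9 243.8] wh [51.4 52.1] ang 77.7 rgb [126.  74.  57.]
px [384. 212.] n 55 mean [0.5595 0.3796 0.106 ] z med/max 0.1072 0.1152 rect c [558.9 379.1] wh [20.9 18.6] ang 66.8 rgb [69. 79. 74.]
```

View pics/w3.png

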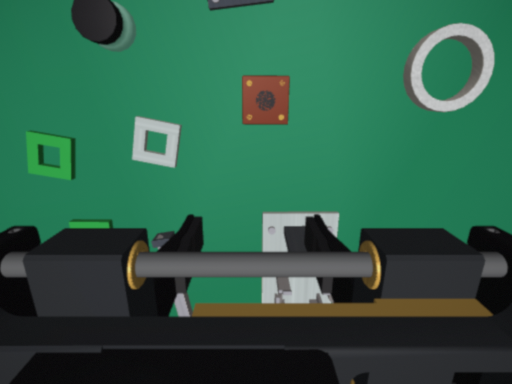

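View pics/s3.png

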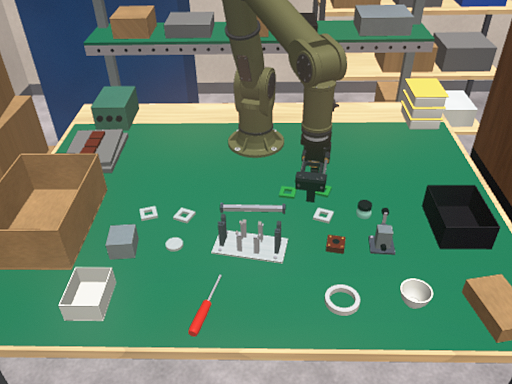

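The switch arm is upright again (roller at (384,212) in the scene). The housing at (265,99) in the wrist view lies square to the tool, at (0.592, 0.244).

```bash
python3 -c "
from h import *
plan(.592,.244,.018,78.5)"
```

```text
t 6.28 tcp [0.563  0.1685 0.193 ] rot [ 1.7997e+02 -1.2000e-01  7.9190e+01] F [-0.7  0.4 -0.1] w 73.6
rotvec [ 0.03 -0.12  0.69]
shift after turn mm [ 79.8  13.3 175. ] rows@40 4.8
```

```bash
python3 -m pendant '[{"rx":0,"ry":0,"rz":0.6,"tx":40,"ty":7,"tz":0,"jaw":87},{"rx":0,"ry":0,"rz":0,"tx":40,"ty":6.5,"tz":0,"jaw":87},{"rx":0,"ry":0,"rz":0,"tx":0,"ty":0,"tz":35,"jaw":87},{"rx":0,"ry":0,"rz":0,"tx":0,"ty":0,"tz":35,"jaw":87},{"rx":0,"ry":0,"rz":0,"tx":0,"ty":0,"tz":30,"jaw":87},{"rx":0,"ry":0,"rz":0,"tx":0,"ty":0,"tz":30,"jaw":87},{"rx":0,"ry":0,"rz":0,"tx":0,"ty":0,"tz":25,"jaw":87},{"rx":0,"ry":0,"rz":0,"tx":0,"ty":0,"tz":13,"jaw":87},{"rx":0,"ry":0,"rz":0,"tx":0,"ty":0,"tz":6,"jaw":87},{"rx":0,"ry":0,"rz":0,"tx":0,"ty":0,"tz":0,"jaw":87}]' 30
python3 -c "
from h import *
plan(.592,.244,.018,78.5)
cam('wrist','w4')"
```

```text
time_s: 7.12
tool_pos: [0.5915, 0.2428, 0.0177]
tool_rot: [-179.9, 0.0, 78.5]
force: [0.1, 0.3, 0.8]
grip_width: 0.0867
t 7.12 tcp [0.5915 0.2428 0.0177] rot [-179.89    0.     78.51] F [0.1 0.3 0.8] w 86.7
rotvec [-0.11  0.    0.01]
shift after turn mm [ 1.3  0.3 -0.3] rows@40 0.0
```

View pics/w4.png

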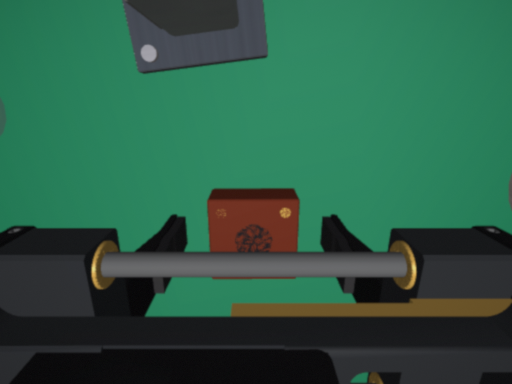

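```bash
python3 -m pendant '[{"rx":0,"ry":0,"rz":0,"tx":1,"ty":0,"tz":0,"jaw":40},{"rx":0,"ry":0,"rz":0,"tx":0,"ty":0,"tz":0,"jaw":40},{"rx":0,"ry":0,"rz":0,"tx":0,"ty":0,"tz":0,"jaw":40},{"rx":0,"ry":0,"rz":0,"tx":0,"ty":0,"tz":0,"jaw":40},{"rx":0,"ry":0,"rz":0,"tx":0,"ty":0,"tz":0,"jaw":40},{"rx":0,"ry":0,"rz":0,"tx":0,"ty":0,"tz":0,"jaw":40},{"rx":0,"ry":0,"rz":0,"tx":0,"ty":0,"tz":0,"jaw":40},{"rx":0,"ry":0,"rz":0,"tx":0,"ty":0,"tz":-15,"jaw":40},{"rx":0,"ry":0,"rz":0,"tx":0,"ty":0,"tz":-30,"jaw":40},{"rx":0,"ry":0,"rz":0,"tx":0,"ty":0,"tz":-40,"jaw":40},{"rx":0,"ry":0,"rz":0,"tx":0,"ty":0,"tz":-40,"jaw":40},{"rx":0,"ry":0,"rz":0,"tx":0,"ty":0,"tz":-40,"jaw":40},{"rx":0,"ry":0,"rz":0,"tx":0,"ty":0,"tz":-30,"jaw":40},{"rx":0,"ry":0,"rz":0,"tx":0,"ty":0,"tz":0,"jaw":40}]' 40
python3 -c "
from h import *
plan(.58,-.1,.21,79)"
```

```text
time_s: 8.33
tool_pos: [0.5955, 0.2451, 0.2226]
tool_rot: [179.4, -0.4, 78.4]
force: [0.5, 0.7, -0.1]
grip_width: 0.0517
t 8.33 tcp [0.5955 0.2451 0.2226] rot [179.37  -0.39  78.43] F [ 0.5  0.7 -0.1] w 51.7
rotvec [ 0.63 -0.39 -0.57]
shift after turn mm [-341.7   50.6   12.6] rows@40 8.6
```

```bash
python3 -m pendant '[{"rx":0,"ry":0,"rz":-0.5,"tx":-20,"ty":4,"tz":0,"jaw":40},{"rx":0,"ry":0,"rz":0,"tx":-36,"ty":5,"tz":0,"jaw":40},{"rx":0,"ry":0,"rz":0,"tx":-36,"ty":5,"tz":0,"jaw":40},{"rx":0,"ry":0,"rz":0,"tx":-36,"ty":5,"tz":0,"jaw":40},{"rx":0,"ry":0,"rz":0,"tx":-36,"ty":5,"tz":0,"jaw":40},{"rx":0,"ry":0,"rz":0,"tx":-36,"ty":5,"tz":0,"jaw":40},{"rx":0,"ry":0,"rz":0,"tx":-36,"ty":5,"tz":0,"jaw":40},{"rx":0,"ry":0,"rz":0,"tx":-36,"ty":5,"tz":0,"jaw":40},{"rx":0,"ry":0,"rz":0,"tx":-36,"ty":6,"tz":0,"jaw":40},{"rx":0,"ry":0,"rz":0,"tx":-34,"ty":5,"tz":0,"jaw":40},{"rx":0,"ry":0,"rz":0,"tx":0,"ty":0,"tz":0,"jaw":40},{"rx":0,"ry":0,"rz":0,"tx":0,"ty":0,"tz":0,"jaw":40},{"rx":0,"ry":0,"rz":0,"tx":0,"ty":0,"tz":0,"jaw":40}]'
python3 -c "
from h import *
plan(.58,-.1,.21,79)
c=cam('wrist','w5');comps(c,.056,.085,(.5,.7,-.06,.05),20)
print();comps(c,.08,.12,(.5,.7,-.12,.1),20)
W=world(c);print(W[170:182:4,240:270:8].round(3).tolist())"
```

```text
time_s: 9.42
tool_pos: [0.5755, -0.1017, 0.2137]
tool_rot: [-180.0, -0.1, 78.9]
force: [1.1, 0.4, -0.1]
grip_width: 0.0518
t 9.42 tcp [ 0.5755 -0.1017  0.2137] rot [-1.7999e+02 -5.0000e-02  7.8930e+01] F [ 1.1  0.4 -0.1] w 51.8
rotvec [-0.01 -0.05 -0.07]
shift after turn mm [2.5 4.1 3.7] rows@40 0.2
px [224.  53.] n 266 mean [0.5716 0.025  0.07  ] z med/max 0.0715 0.0762 rect c [571.2  25.2] wh [23.5 11.9] ang 34.8 rgb [126. 124. 126.]
px [280.  53.] n 258 mean [0.6245 0.015  0.0701] z med/max 0.0716 0.0763 rect c [624.6  15.2] wh [11.9 23.6] ang 33.3 rgb [129. 127. 129.]
px [225. 111.] n 194 mean [ 0.5607 -0.0279  0.071 ] z med/max 0.0724 0.0758 rect c [560.7 -28.1] wh [12.4 23.5] ang 33.8 rgb [151. 148. 149.]
px [279. 111.] n 182 mean [ 0.6149 -0.0384  0.0709] z med/max 0.0723 0.0758 rect c [614.6 -38.6] wh [23.7 11.3] ang 34.9 rgb [153. 150. 151.]

px [236. 167.] n 165 mean [ 0.5617 -0.0827  0.0937] z med/max 0.0951 0.1 rect c [561.4 -84. ] wh [12.4 10.8] ang 79.3 rgb [64. 70. 74.]
px [269. 167.] n 177 mean [ 0.5937 -0.089   0.0932] z med/max 0.0949 0.1002 rect c [593.7 -90.1] wh [12.2 11. ] ang 79.1 rgb [66. 73. 77.]
[[[0.565, -0.086, 0.092], [0.572, -0.092, 0.074], [0.58, -0.094, 0.074], [0.589, -0.091, 0.09]], [[0.564, -0.09, 0.093], [0.566, -0.115, -0.001], [0.576, -0.117, 0.001], [0.587, -0.119, 0.001]], [[0.554, -0.118, 0.001], [0.564, -0.121, 0.001], [0.575, -0.123, 0.0], [0.586, -0.125, 0.001]]]
```

View pics/w5.png

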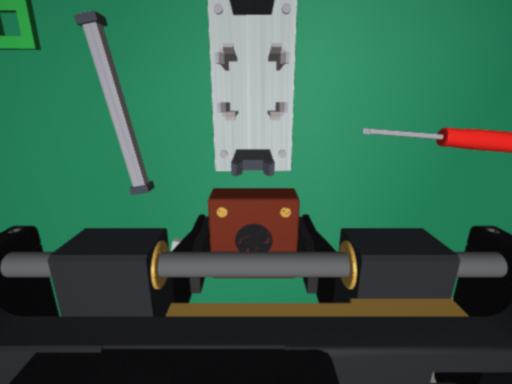

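The four corner posts at (224,53), (280,53), (225,111) and (279,111) give the seat at (0.5928, -0.0066). The nest yaw is -10.9°, so the tool yaw is 79.1°.

```bash
python3 -c "
from h import *
plan(.5928,-.0066,.12,79.1)"
```

```text
t 9.47 tcp [ 0.5757 -0.1007  0.2138] rot [ 1.800e+02 -5.000e-02  7.904e+01] F [ 0.1  0.8 -0.8] w 51.7
rotvec [ 0.   -0.05 -0.06]
shift after turn mm [95.6 -1.  93.8] rows@40 3.3
```

```bash
python3 -m pendant '[{"rx":0,"ry":0,"rz":0,"tx":25,"ty":0,"tz":0,"jaw":40},{"rx":0,"ry":0,"rz":0,"tx":35,"ty":-1,"tz":0,"jaw":40},{"rx":0,"ry":0,"rz":0,"tx":25,"ty":0,"tz":10,"jaw":40},{"rx":0,"ry":0,"rz":0,"tx":10.6,"ty":0,"tz":24,"jaw":40},{"rx":0,"ry":0,"rz":0,"tx":0,"ty":0,"tz":30,"jaw":40},{"rx":0,"ry":0,"rz":0,"tx":0,"ty":0,"tz":25,"jaw":40},{"rx":0,"ry":0,"rz":0,"tx":0,"ty":0,"tz":5,"jaw":40},{"rx":0,"ry":0,"rz":0,"tx":0,"ty":0,"tz":0,"jaw":40},{"rx":0,"ry":0,"rz":0,"tx":0,"ty":0,"tz":0,"jaw":40}]'
python3 -c "
from h import *
plan(.5928,-.0066,.12,79.1);plan(.5928,-.0066,.0265,79.1)"
```

```text
time_s: 10.22
tool_pos: [0.5937, -0.0074, 0.1207]
tool_rot: [179.9, -0.0, 79.0]
force: [0.3, -0.5, -0.1]
grip_width: 0.0517
t 10.22 tcp [ 0.5937 -0.0074  0.1207] rot [ 1.7994e+02 -4.0000e-02  7.9000e+01] F [ 0.3 -0.5 -0.1] w 51.7
rotvec [ 0.06 -0.04 -0.1 ]
shift after turn mm [ 0.7 -1.   0.7] rows@40 0.0
t 10.22 tcp [ 0.5937 -0.0074  0.1207] rot [ 1.7994e+02 -4.0000e-02  7.9000e+01] F [ 0.3 -0.5 -0.1] w 51.7
rotvec [ 0.06 -0.04 -0.1 ]
shift after turn mm [ 0.7 -1.  94.2] rows@40 2.4
```

```bash
python3 -m pendant '[{"rx":0,"ry":0,"rz":0,"tx":0.7,"ty":-0.8,"tz":10,"jaw":40},{"rx":0,"ry":0,"rz":0,"tx":0,"ty":0,"tz":10,"jaw":40},{"rx":0,"ry":0,"rz":0,"tx":0,"ty":0,"tz":10,"jaw":40},{"rx":0,"ry":0,"rz":0,"tx":0,"ty":0,"tz":8,"jaw":40},{"rx":0,"ry":0,"rz":0,"tx":0,"ty":0,"tz":8,"jaw":40},{"rx":0,"ry":0,"rz":0,"tx":0,"ty":0,"tz":0,"jaw":40},{"rx":0,"ry":0,"rz":0,"tx":0,"ty":0,"tz":0,"jaw":40}]'
python3 -c "
from h import *
plan(.5928,-.0066,.0265,79.1)"
```

```text
time_s: 10.8
tool_pos: [0.592, -0.0077, 0.0728]
tool_rot: [-179.9, 0.0, 78.9]
force: [1.4, -0.5, -1.5]
grip_width: 0.0515
t 10.8 tcp [ 0.592  -0.0077  0.0728] rot [-179.92    0.     78.91] F [ 1.4 -0.5 -1.5] w 51.5
rotvec [-0.08  0.   -0.19]
shift after turn mm [ 1.3  0.6 46.3] rows@40 1.2
```

```bash
python3 -m pendant '[{"rx":0,"ry":0,"rz":0,"tx":0.5,"ty":0,"tz":7,"jaw":40},{"rx":0,"ry":0,"rz":0,"tx":0,"ty":0,"tz":7,"jaw":40},{"rx":0,"ry":0,"rz":0,"tx":0,"ty":0,"tz":7,"jaw":40},{"rx":0,"ry":0,"rz":0,"tx":0,"ty":0,"tz":7,"jaw":40},{"rx":0,"ry":0,"rz":0,"tx":0,"ty":0,"tz":6,"jaw":40},{"rx":0,"ry":0,"rz":0,"tx":0,"ty":0,"tz":6,"jaw":40},{"rx":0,"ry":0,"rz":0,"tx":0,"ty":0,"tz":4,"jaw":40},{"rx":0,"ry":0,"rz":0,"tx":0,"ty":0,"tz":0,"jaw":40},{"rx":0,"ry":0,"rz":0,"tx":0,"ty":0,"tz":0,"jaw":40}]'
```

```text
time_s: 11.55
tool_pos: [0.5925, -0.0072, 0.0293]
tool_rot: [-180.0, -0.0, 78.9]
force: [0.3, -0.6, -1.3]
grip_width: 0.0518
```

```bash
python3 -m pendant '[{"rx":0,"ry":0,"rz":0,"tx":0,"ty":0,"tz":1.5,"jaw":40},{"rx":0,"ry":0,"rz":0,"tx":0,"ty":0,"tz":1,"jaw":40},{"rx":0,"ry":0,"rz":0,"tx":0,"ty":0,"tz":0.5,"jaw":40},{"rx":0,"ry":0,"rz":0,"tx":0,"ty":0,"tz":0,"jaw":40},{"rx":0,"ry":0,"rz":0,"tx":0,"ty":0,"tz":0,"jaw":40}]'
```

```text
time_s: 11.97
tool_pos: [0.5927, -0.0073, 0.0268]
tool_rot: [180.0, 0.0, 78.9]
force: [0.6, 0.3, 0.7]
grip_width: 0.0516
```

```bash
python3 -m pendant '[{"rx":0,"ry":0,"rz":0,"tx":0,"ty":0,"tz":0.5,"jaw":54},{"rx":0,"ry":0,"rz":0,"tx":0,"ty":0,"tz":0,"jaw":60},{"rx":0,"ry":0,"rz":0,"tx":0,"ty":0,"tz":0,"jaw":64},{"rx":0,"ry":0,"rz":0,"tx":0,"ty":0,"tz":0,"jaw":64},{"rx":0,"ry":0,"rz":0,"tx":0,"ty":0,"tz":0,"jaw":64},{"rx":0,"ry":0,"rz":0,"tx":0,"ty":0,"tz":-15,"jaw":64},{"rx":0,"ry":0,"rz":0,"tx":0,"ty":0,"tz":-30,"jaw":64},{"rx":0,"ry":0,"rz":0,"tx":0,"ty":0,"tz":-40,"jaw":64},{"rx":0,"ry":0,"rz":0,"tx":0,"ty":0,"tz":-40,"jaw":87},{"rx":0,"ry":0,"rz":0,"tx":0,"ty":0,"tz":-40,"jaw":87},{"rx":0,"ry":0,"rz":0,"tx":0,"ty":0,"tz":-15,"jaw":87},{"rx":0,"ry":0,"rz":0,"tx":0,"ty":0,"tz":0,"jaw":87}]'
python3 -c "
from h import *
plan(.455,.22,.2,79)
c=cam('top','t6');comps(c,.006,.02,(.4,.5,-.4,.3),30)
comps(c,.005,.05,(.5,.65,-.35,-.15),30)
cam('scene','s6')"
```

```text
time_s: 12.97
tool_pos: [0.5954, -0.0068, 0.2115]
tool_rot: [179.5, -0.0, 78.9]
force: [0.7, -0.2, -1.1]
grip_width: 0.0823
t 12.97 tcp [ 0.5954 -0.0068  0.2115] rot [ 1.7947e+02 -4.0000e-02  7.8920e+01] F [ 0.7 -0.2 -1.1] w 82.3
rotvec [ 0.53 -0.04 -0.08]
shift after turn mm [ 195.8 -181.1   11.5] rows@40 6.7
px [353. 188.] n 318 mean [ 0.4569 -0.2222  0.0108] z med/max 0.0105 0.0189 rect c [ 456.9 -222.2] wh [55.2 56.4] ang 61.8 rgb [190. 205. 201.]
px [181. 189.] n 310 mean [0.4556 0.2202 0.011 ] z med/max 0.0111 0.0185 rect c [455.6 220.4] wh [52.2 52. ] ang 67.7 rgb [191. 207. 202.]
px [399. 191.] n 320 mean [ 0.4465 -0.3391  0.0105] z med/max 0.0104 0.0176 rect c [ 448.3 -341.2] wh [53.4 58.3] ang 18.2 rgb [187. 203. 199.]
px [257. 200.] n 119 mean [0.4264 0.0254 0.0166] z med/max 0.0179 0.0199 rect c [428.6  30.6] wh [ 20.7 109.4] ang 0.5 rgb [162. 172. 174.]
px [400. 131.] n 175 mean [ 0.6001 -0.3433  0.0282] z med/max 0.0283 0.0498 rect c [ 600.8 -342.8] wh [83.1  5. ] ang 6.5 rgb [69. 78. 74.]
px [356. 137.] n 309 mean [ 0.5896 -0.2328  0.0103] z med/max 0.0103 0.0162 rect c [ 591.1 -232.6] wh [50.9 53.5] ang 89.1 rgb [193. 205. 203.]
```

View pics/s6.png

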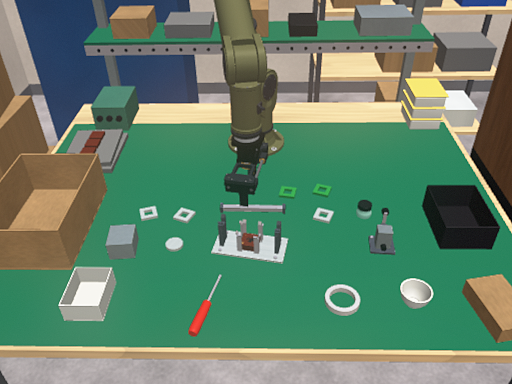

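```bash
python3 -c "
from h import *
plan(.44,.14,.2,68)"
```

```text
t 13.07 tcp [ 0.5927 -0.0073  0.2064] rot [1.7994e+02 2.0000e-02 7.8910e+01] F [-0.2 -0.2 -0.1] w 85.3
rotvec [ 0.07  0.02 10.91]
shift after turn mm [  79.4 -196.7    6.4] rows@40 5.3
```

```bash
python3 -m pendant '[{"rx":0,"ry":0,"rz":5.45,"tx":0,"ty":0,"tz":0,"jaw":87},{"rx":0,"ry":0,"rz":5.46,"tx":0,"ty":0,"tz":0,"jaw":87},{"rx":0,"ry":0,"rz":0,"tx":13,"ty":-33,"tz":1,"jaw":87},{"rx":0,"ry":0,"rz":0,"tx":13,"ty":-33,"tz":1,"jaw":87},{"rx":0,"ry":0,"rz":0,"tx":13,"ty":-33,"tz":1,"jaw":87},{"rx":0,"ry":0,"rz":0,"tx":13,"ty":-33,"tz":1,"jaw":87},{"rx":0,"ry":0,"rz":0,"tx":13,"ty":-33,"tz":1,"jaw":87},{"rx":0,"ry":0,"rz":0,"tx":14,"ty":-32,"tz":1,"jaw":87},{"rx":0,"ry":0,"rz":0,"tx":0,"ty":0,"tz":0,"jaw":87},{"rx":0,"ry":0,"rz":0,"tx":0,"ty":0,"tz":0,"jaw":87}]'
python3 -c "
from h import *
plan(.455,.22,.016,68)
c=cam('wrist','w7');comps(c,.004,.02,(.39,.52,.15,.28),100)"
```

```text
time_s: 13.9
tool_pos: [0.4375, 0.1405, 0.1986]
tool_rot: [-179.9, 0.1, 68.2]
force: [-0.7, -0.7, -0.2]
grip_width: 0.0872
t 13.9 tcp [0.4375 0.1405 0.1986] rot [-1.7994e+02  1.5000e-01  6.8200e+01] F [-0.7 -0.7 -0.2] w 87.2
rotvec [-0.06  0.15  0.2 ]
shift after turn mm [ 80.2 -13.5 182.6] rows@40 5.0
px [241.  98.] n 1577 mean [0.4543 0.2223 0.0098] z med/max 0.0099 0.0131 rect c [454.2 221.7] wh [51.4 52.1] ang 68.0 rgb [171. 182. 179.]
```

View pics/w7.png

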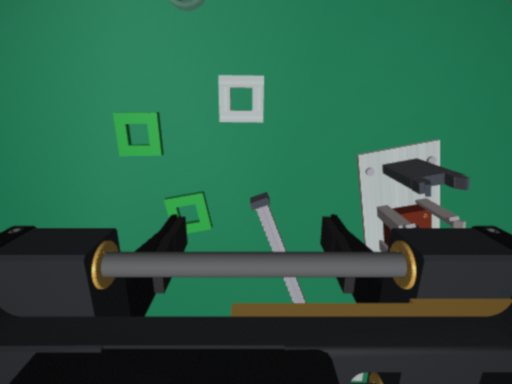

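```bash
python3 -m pendant '[{"rx":0,"ry":0,"rz":0.1,"tx":40,"ty":-7.5,"tz":15,"jaw":87},{"rx":0,"ry":0,"rz":0,"tx":41,"ty":-7.5,"tz":0,"jaw":87},{"rx":0,"ry":0,"rz":0,"tx":0,"ty":0,"tz":35,"jaw":87},{"rx":0,"ry":0,"rz":0,"tx":0,"ty":0,"tz":35,"jaw":87},{"rx":0,"ry":0,"rz":0,"tx":0,"ty":0,"tz":30,"jaw":87},{"rx":0,"ry":0,"rz":0,"tx":0,"ty":0,"tz":25,"jaw":87},{"rx":0,"ry":0,"rz":0,"tx":0,"ty":0,"tz":22,"jaw":87},{"rx":0,"ry":0,"rz":0,"tx":0,"ty":0,"tz":12,"jaw":87},{"rx":0,"ry":0,"rz":0,"tx":0,"ty":0,"tz":7,"jaw":87},{"rx":0,"ry":0,"rz":0,"tx":0,"ty":0,"tz":0,"jaw":87},{"rx":0,"ry":0,"rz":0,"tx":0,"ty":0,"tz":0,"jaw":87}]'
python3 -c "
from h import *
plan(.4542,.2218,.016,68)
cam('wrist','w8')"
```

```text
time_s: 14.87
tool_pos: [0.4563, 0.2189, 0.0199]
tool_rot: [-180.0, -0.0, 67.9]
force: [0.0, -0.3, 0.2]
grip_width: 0.0872
t 14.87 tcp [0.4563 0.2189 0.0199] rot [-1.800e+02 -2.000e-02  6.786e+01] F [ 0.  -0.3  0.2] w 87.2
rotvec [-0.   -0.02 -0.14]
shift after turn mm [ 1.9 -3.   3.9] rows@40 0.1
```

View pics/w8.png

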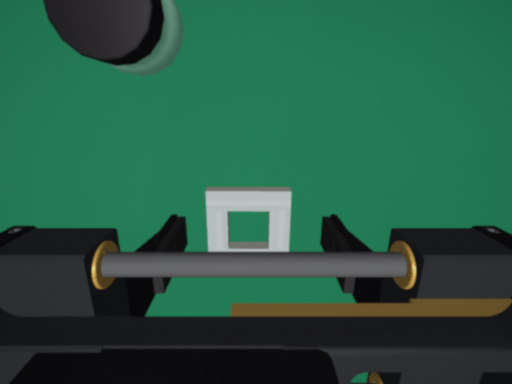

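```bash
python3 -m pendant '[{"rx":0,"ry":0,"rz":0,"tx":1.9,"ty":-2.7,"tz":2,"jaw":87},{"rx":0,"ry":0,"rz":0,"tx":0,"ty":0,"tz":1.8,"jaw":87},{"rx":0,"ry":0,"rz":0,"tx":0,"ty":0,"tz":0,"jaw":40},{"rx":0,"ry":0,"rz":0,"tx":0,"ty":0,"tz":0,"jaw":40},{"rx":0,"ry":0,"rz":0,"tx":0,"ty":0,"tz":0,"jaw":40},{"rx":0,"ry":0,"rz":0,"tx":0,"ty":0,"tz":0,"jaw":40},{"rx":0,"ry":0,"rz":0,"tx":0,"ty":0,"tz":0,"jaw":40},{"rx":0,"ry":0,"rz":0,"tx":0,"ty":0,"tz":0,"jaw":40},{"rx":0,"ry":0,"rz":0,"tx":0,"ty":0,"tz":0,"jaw":40},{"rx":0,"ry":0,"rz":0,"tx":0,"ty":0,"tz":0,"jaw":40}]' 40
python3 -c "
from h import *
plan(.4542,.2218,.016,68)"
python3 -m pendant '[{"rx":0,"ry":0,"rz":0,"tx":0,"ty":0,"tz":-15,"jaw":40},{"rx":0,"ry":0,"rz":0,"tx":0,"ty":0,"tz":-30,"jaw":40},{"rx":0,"ry":0,"rz":0,"tx":0,"ty":0,"tz":-40,"jaw":40},{"rx":0,"ry":0,"rz":0,"tx":0,"ty":0,"tz":-40,"jaw":40},{"rx":0,"ry":0,"rz":0,"tx":0,"ty":0,"tz":-40,"jaw":40},{"rx":0,"ry":0,"rz":-5,"tx":0,"ty":0,"tz":-20,"jaw":40},{"rx":0,"ry":0,"rz":-6,"tx":0,"ty":0,"tz":0,"jaw":40},{"rx":0,"ry":0,"rz":0,"tx":0,"ty":0,"tz":0,"jaw":40},{"rx":0,"ry":0,"rz":0,"tx":0,"ty":0,"tz":0,"jaw":40}]'
python3 -c "
from h import *
plan(.578,-.1,.2,79)"
```

```text
time_s: 15.75
tool_pos: [0.4539, 0.2217, 0.0158]
tool_rot: [180.0, 0.0, 67.9]
force: [0.1, -0.5, 0.7]
grip_width: 0.0511
t 15.75 tcp [0.4539 0.2217 0.0158] rot [179.99   0.    67.91] F [ 0.1 -0.5  0.7] w 51.1
rotvec [ 0.01  0.   -0.09]
shift after turn mm [ 0.2  0.2 -0.2] rows@40 0.0
time_s: 16.5
tool_pos: [0.4536, 0.2214, 0.2004]
tool_rot: [-180.0, 0.0, 78.7]
force: [-0.5, -0.8, -0.9]
grip_width: 0.0516
t 16.5 tcp [0.4536 0.2214 0.2004] rot [-1.7998e+02  4.0000e-02  7.8740e+01] F [-0.5 -0.8 -0.9] w 51.6
rotvec [-0.02  0.04 -0.26]
shift after turn mm [-291.7  183.5    0.4] rows@40 8.6
```

```bash
python3 -m pendant '[{"rx":0,"ry":0,"rz":-0.3,"tx":-15,"ty":9,"tz":0,"jaw":40},{"rx":0,"ry":0,"rz":0,"tx":-31,"ty":19.5,"tz":0,"jaw":40},{"rx":0,"ry":0,"rz":0,"tx":-31,"ty":19.5,"tz":0,"jaw":40},{"rx":0,"ry":0,"rz":0,"tx":-31,"ty":19.5,"tz":0,"jaw":40},{"rx":0,"ry":0,"rz":0,"tx":-31,"ty":19.5,"tz":0,"jaw":40},{"rx":0,"ry":0,"rz":0,"tx":-31,"ty":19.5,"tz":0,"jaw":40},{"rx":0,"ry":0,"rz":0,"tx":-31,"ty":19.5,"tz":0,"jaw":40},{"rx":0,"ry":0,"rz":0,"tx":-31,"ty":19.5,"tz":0,"jaw":40},{"rx":0,"ry":0,"rz":0,"tx":-31,"ty":19.5,"tz":0,"jaw":40},{"rx":0,"ry":0,"rz":0,"tx":-29,"ty":18.5,"tz":0,"jaw":40},{"rx":0,"ry":0,"rz":0,"tx":0,"ty":0,"tz":0,"jaw":40},{"rx":0,"ry":0,"rz":0,"tx":0,"ty":0,"tz":0,"jaw":40}]'
python3 -c "
from h import *
plan(.5928,-.0066,.14,79.1)
c=cam('wrist','w9');comps(c,.056,.085,(.5,.7,-.06,.05),20);comps(c,.02,.045,(.56,.63,-.04,.03),20)"
```

```text
time_s: 17.5
tool_pos: [0.5786, -0.1022, 0.1984]
tool_rot: [-179.8, -0.0, 78.8]
force: [0.2, 1.0, -0.6]
grip_width: 0.0512
t 17.5 tcp [ 0.5786 -0.1022  0.1984] rot [-1.7977e+02 -4.0000e-02  7.8800e+01] F [ 0.2  1.  -0.6] w 51.2
rotvec [-0.23 -0.04 -0.3 ]
shift after turn mm [96.5 -4.1 58.4] rows@40 2.8
px [278.  50.] n 287 mean [0.6246 0.0149 0.0701] z med/max 0.0717 0.0762 rect c [624.9  14.9] wh [12.  23.3] ang 33.8 rgb [123. 120. 122.]
px [219.  51.] n 299 mean [0.5717 0.0249 0.0698] z med/max 0.0713 0.0772 rect c [571.2  25.1] wh [24.2 11.6] ang 34.1 rgb [118. 115. 117.]
px [221. 112.] n 214 mean [ 0.5609 -0.0285  0.0711] z med/max 0.0725 0.0758 rect c [560.9 -28.6] wh [11.8 23.6] ang 35.9 rgb [143. 141. 142.]
px [278. 112.] n 209 mean [ 0.6147 -0.0386  0.0709] z med/max 0.0724 0.0764 rect c [614.7 -38.7] wh [23.6 11.6] ang 35.5 rgb [147. 144. 145.]
px [251.  82.] n 2482 mean [ 0.5943 -0.0049  0.03  ] z med/max 0.0299 0.0444 rect c [596.5  -4. ] wh [55.8 57.5] ang 78.8 rgb [125.  76.  62.]
px [225.  59.] n 74 mean [0.5728 0.0225 0.0336] z med/max 0.033 0.0447 rect c [572.6  23.2] wh [19.4  6.9] ang 33.7 rgb [72. 69. 68.]
px [224. 106.] n 25 mean [ 0.5612 -0.0231  0.0329] z med/max 0.035 0.0447 rect c [561.2 -23.6] wh [2.  9.9] ang 2.0 rgb [81. 79. 78.]
px [273. 108.] n 31 mean [ 0.6135 -0.036   0.0311] z med/max 0.0273 0.0426 rect c [612.4 -37. ] wh [15.5  6.9] ang 33.2 rgb [97. 96. 96.]
```

View pics/w9.png

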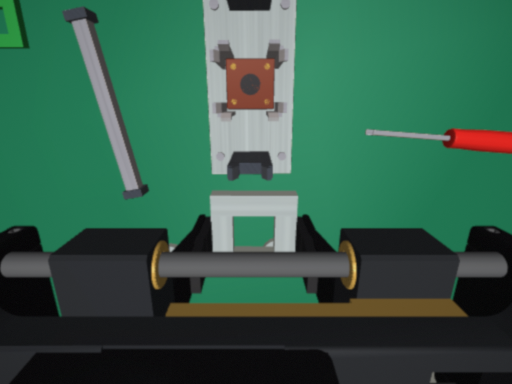

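The housing is flat in the pocket, with its top at z = 0.030 (px (251,82)). I'm placing the first spacer.

```bash
python3 -m pendant '[{"rx":0,"ry":0,"rz":-0.2,"tx":26,"ty":-1,"tz":0,"jaw":40},{"rx":0,"ry":0,"rz":0,"tx":35,"ty":-1.5,"tz":0,"jaw":40},{"rx":0,"ry":0,"rz":0,"tx":25,"ty":-1,"tz":10,"jaw":40},{"rx":0,"ry":0,"rz":0,"tx":10.3,"ty":-0.5,"tz":18,"jaw":40},{"rx":0,"ry":0,"rz":0,"tx":0,"ty":0,"tz":20,"jaw":40},{"rx":0,"ry":0,"rz":0,"tx":0,"ty":0,"tz":20,"jaw":40},{"rx":0,"ry":0,"rz":0,"tx":0,"ty":0,"tz":15,"jaw":40},{"rx":0,"ry":0,"rz":0,"tx":0,"ty":0,"tz":5,"jaw":40},{"rx":0,"ry":0,"rz":0,"tx":0,"ty":0,"tz":0,"jaw":40},{"rx":0,"ry":0,"rz":0,"tx":0,"ty":0,"tz":0,"jaw":40},{"rx":0,"ry":0,"rz":0,"tx":0,"ty":0,"tz":0,"jaw":40}]'
python3 -c "
from h import *
plan(.5928,-.0067,.046,79.1)"
```

```text
time_s: 18.47
tool_pos: [0.5938, -0.0035, 0.114]
tool_rot: [179.9, -0.0, 79.4]
force: [0.8, -0.5, -0.3]
grip_width: 0.0513
t 18.47 tcp [ 0.5938 -0.0035  0.114 ] rot [ 1.799e+02 -2.000e-02  7.943e+01] F [ 0.8 -0.5 -0.3] w 51.3
rotvec [ 0.1  -0.02  0.33]
shift after turn mm [-3.3 -0.4 68. ] rows@40 1.7
```

```bash
python3 -m pendant '[{"rx":0,"ry":0,"rz":0.25,"tx":-3.3,"ty":-0.4,"tz":14,"jaw":40},{"rx":0,"ry":0,"rz":0,"tx":0,"ty":0,"tz":10,"jaw":40},{"rx":0,"ry":0,"rz":0,"tx":0,"ty":0,"tz":0,"jaw":40},{"rx":0,"ry":0,"rz":0,"tx":0,"ty":0,"tz":0,"jaw":40},{"rx":0,"ry":0,"rz":0,"tx":0,"ty":0,"tz":0,"jaw":40}]'
python3 -c "
from h import *
plan(.5928,-.0067,.046,79.1)"
```

```text
time_s: 18.88
tool_pos: [0.5926, -0.0072, 0.0894]
tool_rot: [180.0, -0.0, 79.2]
force: [-0.4, 0.5, 0.3]
grip_width: 0.0516
t 18.88 tcp [ 0.5926 -0.0072  0.0894] rot [ 1.7996e+02 -1.0000e-02  7.9160e+01] F [-0.4  0.5  0.3] w 51.6
rotvec [ 0.04 -0.01  0.06]
shift after turn mm [ 0.5  0.1 43.4] rows@40 1.1
```

```bash
python3 -m pendant '[{"rx":0,"ry":0,"rz":0,"tx":0.3,"ty":0,"tz":8,"jaw":40},{"rx":0,"ry":0,"rz":0,"tx":0,"ty":0,"tz":8,"jaw":40},{"rx":0,"ry":0,"rz":0,"tx":0,"ty":0,"tz":8,"jaw":40},{"rx":0,"ry":0,"rz":0,"tx":0,"ty":0,"tz":7,"jaw":40},{"rx":0,"ry":0,"rz":0,"tx":0,"ty":0,"tz":6,"jaw":40},{"rx":0,"ry":0,"rz":0,"tx":0,"ty":0,"tz":3,"jaw":40},{"rx":0,"ry":0,"rz":0,"tx":0,"ty":0,"tz":1.5,"jaw":40},{"rx":0,"ry":0,"rz":0,"tx":0,"ty":0,"tz":0,"jaw":40},{"rx":0,"ry":0,"rz":0,"tx":0,"ty":0,"tz":0,"jaw":40}]'
```

```text
time_s: 19.63
tool_pos: [0.5924, -0.007, 0.0475]
tool_rot: [180.0, -0.0, 79.2]
force: [0.2, 0.0, -0.6]
grip_width: 0.0513
```

```bash
python3 -m pendant '[{"rx":0,"ry":0,"rz":0,"tx":0,"ty":0,"tz":1,"jaw":40},{"rx":0,"ry":0,"rz":0,"tx":0,"ty":0,"tz":0.5,"jaw":40},{"rx":0,"ry":0,"rz":0,"tx":0,"ty":0,"tz":0,"jaw":40},{"rx":0,"ry":0,"rz":0,"tx":0,"ty":0,"tz":0,"jaw":54},{"rx":0,"ry":0,"rz":0,"tx":0,"ty":0,"tz":0,"jaw":60},{"rx":0,"ry":0,"rz":0,"tx":0,"ty":0,"tz":0,"jaw":64},{"rx":0,"ry":0,"rz":0,"tx":0,"ty":0,"tz":0,"jaw":64},{"rx":0,"ry":0,"rz":0,"tx":0,"ty":0,"tz":0,"jaw":64},{"rx":0,"ry":0,"rz":0,"tx":0,"ty":0,"tz":-15,"jaw":64},{"rx":0,"ry":0,"rz":0,"tx":0,"ty":0,"tz":-30,"jaw":64},{"rx":0,"ry":0,"rz":0,"tx":0,"ty":0,"tz":-40,"jaw":64},{"rx":0,"ry":0,"rz":0,"tx":0,"ty":0,"tz":-40,"jaw":87},{"rx":0,"ry":0,"rz":0,"tx":0,"ty":0,"tz":-35,"jaw":87},{"rx":0,"ry":0,"rz":0,"tx":0,"ty":0,"tz":0,"jaw":87},{"rx":0,"ry":0,"rz":0,"tx":0,"ty":0,"tz":0,"jaw":87}]'
python3 -c "
from h import *
plan(.43,-.30,.2,62)
c=cam('top','t10');comps(c,.006,.02,(.4,.5,-.4,.3),30)"
```

```text
time_s: 20.88
tool_pos: [0.5938, -0.0068, 0.2085]
tool_rot: [179.7, -0.0, 79.2]
force: [0.8, 0.5, -0.9]
grip_width: 0.0823
t 20.88 tcp [ 0.5938 -0.0068  0.2085] rot [179.7   -0.    79.15] F [ 0.8  0.5 -0.9] w 82.3
rotvec [ 0.3  -0.05 17.15]
shift after turn mm [-335.7   -7.     8.5] rows@40 8.4
px [353. 188.] n 308 mean [ 0.457  -0.223   0.0106] z med/max 0.0105 0.0171 rect c [ 456.7 -221.2] wh [55.2 58.9] ang 69.0 rgb [190. 206. 201.]
px [399. 191.] n 327 mean [ 0.4466 -0.3394  0.0108] z med/max 0.011 0.0172 rect c [ 446.6 -338.6] wh [59.  58.7] ang 21.6 rgb [186. 203. 198.]
px [253. 201.] n 64 mean [0.4239 0.0357 0.015 ] z med/max 0.0163 0.02 rect c [424.7  33.4] wh [84.6 11.8] ang 85.7 rgb [157. 168. 169.]
```

```bash
python3 -m pendant '[{"rx":0,"ry":0,"rz":6,"tx":0,"ty":0,"tz":0,"jaw":87},{"rx":0,"ry":0,"rz":6,"tx":-20,"ty":-6,"tz":0,"jaw":87},{"rx":0,"ry":0,"rz":0,"tx":-34,"ty":-3.5,"tz":1,"jaw":87},{"rx":0,"ry":0,"rz":0,"tx":-34,"ty":-3.5,"tz":1,"jaw":87},{"rx":0,"ry":0,"rz":0,"tx":-34,"ty":-3.5,"tz":1,"jaw":87},{"rx":0,"ry":0,"rz":0,"tx":-34,"ty":-3.5,"tz":1,"jaw":87},{"rx":0,"ry":0,"rz":0,"tx":-34,"ty":-3.5,"tz":1,"jaw":87},{"rx":0,"ry":0,"rz":0,"tx":-34,"ty":-3.5,"tz":1,"jaw":87},{"rx":0,"ry":0,"rz":0,"tx":-34,"ty":-3.5,"tz":1,"jaw":87},{"rx":0,"ry":0,"rz":0,"tx":-34,"ty":-3.5,"tz":1,"jaw":87},{"rx":0,"ry":0,"rz":0,"tx":-34,"ty":-3.5,"tz":0,"jaw":87},{"rx":0,"ry":0,"rz":0,"tx":0,"ty":0,"tz":0,"jaw":87},{"rx":0,"ry":0,"rz":0,"tx":0,"ty":0,"tz":0,"jaw":87},{"rx":0,"ry":0,"rz":0,"tx":0,"ty":0,"tz":0,"jaw":87}]'
python3 -c "
from h import *
plan(.4565,-.222,.016,67)
c=cam('wrist','w11');comps(c,.004,.02,(.39,.53,-.3,-.15),100)"
```

```text
time_s: 22.1
tool_pos: [0.4323, -0.2933, 0.1962]
tool_rot: [-179.8, -0.1, 67.1]
force: [0.4, 0.8, 0.0]
grip_width: 0.0875
t 22.1 tcp [ 0.4323 -0.2933  0.1962] rot [-1.7984e+02 -9.0000e-02  6.7140e+01] F [0.4 0.8 0. ] w 87.5
rotvec [-0.16 -0.09  0.14]
shift after turn mm [ 75.1  -5.6 180.2] rows@40 4.9
px [248. 105.] n 1574 mean [ 0.4553 -0.2213  0.0099] z med/max 0.0099 0.0128 rect c [ 454.9 -222. ] wh [51.8 51.9] ang 67.0 rgb [174. 185. 183.]
```

View pics/w11.png

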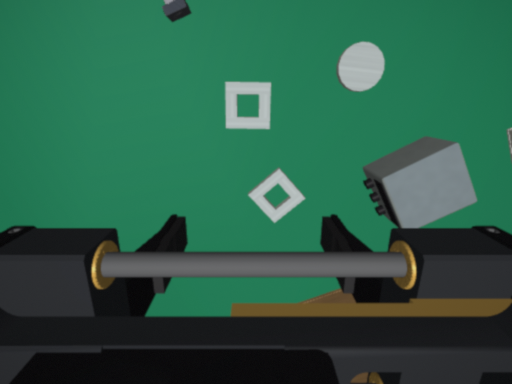

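```bash
python3 -m pendant '[{"rx":0,"ry":0,"rz":0,"tx":37,"ty":-3.5,"tz":15,"jaw":87},{"rx":0,"ry":0,"rz":0,"tx":37,"ty":-3.5,"tz":0,"jaw":87},{"rx":0,"ry":0,"rz":0,"tx":0,"ty":0,"tz":35,"jaw":87},{"rx":0,"ry":0,"rz":0,"tx":0,"ty":0,"tz":35,"jaw":87},{"rx":0,"ry":0,"rz":0,"tx":0,"ty":0,"tz":30,"jaw":87},{"rx":0,"ry":0,"rz":0,"tx":0,"ty":0,"tz":25,"jaw":87},{"rx":0,"ry":0,"rz":0,"tx":0,"ty":0,"tz":22,"jaw":87},{"rx":0,"ry":0,"rz":0,"tx":0,"ty":0,"tz":12,"jaw":87},{"rx":0,"ry":0,"rz":0,"tx":0,"ty":0,"tz":2,"jaw":87},{"rx":0,"ry":0,"rz":0,"tx":0,"ty":0,"tz":0,"jaw":87},{"rx":0,"ry":0,"rz":0,"tx":0,"ty":0,"tz":0,"jaw":87},{"rx":0,"ry":0,"rz":0,"tx":0,"ty":0,"tz":0,"jaw":87}]'
python3 -c "
from h import *
plan(.4551,-.2218,.016,67)"
```

```text
time_s: 23.15
tool_pos: [0.4565, -0.2237, 0.0234]
tool_rot: [179.8, 0.0, 67.2]
force: [0.1, -0.8, 0.9]
grip_width: 0.087
t 23.15 tcp [ 0.4565 -0.2237  0.0234] rot [1.7984e+02 3.0000e-02 6.7170e+01] F [ 0.1 -0.8  0.9] w 87.0
rotvec [0.16 0.03 0.17]
shift after turn mm [ 1.2 -2.   7.4] rows@40 0.2
```

```bash
python3 -m pendant '[{"rx":0,"ry":0,"rz":0,"tx":1.2,"ty":-2,"tz":5,"jaw":87},{"rx":0,"ry":0,"rz":0,"tx":0,"ty":0,"tz":2.3,"jaw":87},{"rx":0,"ry":0,"rz":0,"tx":0,"ty":0,"tz":0,"jaw":40},{"rx":0,"ry":0,"rz":0,"tx":0,"ty":0,"tz":0,"jaw":40},{"rx":0,"ry":0,"rz":0,"tx":0,"ty":0,"tz":0,"jaw":40},{"rx":0,"ry":0,"rz":0,"tx":0,"ty":0,"tz":0,"jaw":40},{"rx":0,"ry":0,"rz":0,"tx":0,"ty":0,"tz":0,"jaw":40},{"rx":0,"ry":0,"rz":0,"tx":0,"ty":0,"tz":0,"jaw":40},{"rx":0,"ry":0,"rz":0,"tx":0,"ty":0,"tz":0,"jaw":40},{"rx":0,"ry":0,"rz":0,"tx":0,"ty":0,"tz":0,"jaw":40}]' 40
python3 -c "
from h import *
plan(.4551,-.2218,.016,67)"
python3 -m pendant '[{"rx":0,"ry":0,"rz":0,"tx":0,"ty":0,"tz":-15,"jaw":40},{"rx":0,"ry":0,"rz":0,"tx":0,"ty":0,"tz":-30,"jaw":40},{"rx":0,"ry":0,"rz":0,"tx":0,"ty":0,"tz":-40,"jaw":40},{"rx":0,"ry":0,"rz":0,"tx":0,"ty":0,"tz":-40,"jaw":40},{"rx":0,"ry":0,"rz":0,"tx":0,"ty":0,"tz":-40,"jaw":40},{"rx":0,"ry":0,"rz":-6,"tx":0,"ty":0,"tz":-20,"jaw":40},{"rx":0,"ry":0,"rz":-6,"tx":0,"ty":0,"tz":0,"jaw":40},{"rx":0,"ry":0,"rz":0,"tx":0,"ty":0,"tz":0,"jaw":40},{"rx":0,"ry":0,"rz":0,"tx":0,"ty":0,"tz":0,"jaw":40},{"rx":0,"ry":0,"rz":0,"tx":0,"ty":0,"tz":0,"jaw":40}]'
python3 -c "
from h import *
plan(.578,-.1,.2,79.1)"
```

```text
time_s: 23.98
tool_pos: [0.4539, -0.2214, 0.0146]
tool_rot: [180.0, 0.0, 67.2]
force: [0.1, 0.3, 0.2]
grip_width: 0.0511
t 23.98 tcp [ 0.4539 -0.2214  0.0146] rot [179.99   0.    67.16] F [0.1 0.3 0.2] w 51.1
rotvec [0.01 0.   0.16]
shift after turn mm [ 0.2  1.3 -1.4] rows@40 0.0
time_s: 24.82
tool_pos: [0.453, -0.2211, 0.1984]
tool_rot: [-179.9, -0.0, 79.0]
force: [-0.5, 0.4, -1.0]
grip_width: 0.0517
t 24.82 tcp [ 0.453  -0.2211  0.1984] rot [-1.7988e+02 -4.0000e-02  7.9000e+01] F [-0.5  0.4 -1. ] w 51.7
rotvec [-0.12 -0.04 -0.1 ]
shift after turn mm [142.6  99.8  -1.6] rows@40 4.4
```

```bash
python3 -m pendant '[{"rx":0,"ry":0,"rz":0,"tx":12,"ty":8,"tz":0,"jaw":40},{"rx":0,"ry":0,"rz":0,"tx":30,"ty":21,"tz":0,"jaw":40},{"rx":0,"ry":0,"rz":0,"tx":33,"ty":23,"tz":0,"jaw":40},{"rx":0,"ry":0,"rz":0,"tx":33,"ty":23,"tz":0,"jaw":40},{"rx":0,"ry":0,"rz":0,"tx":25,"ty":18,"tz":0,"jaw":40},{"rx":0,"ry":0,"rz":0,"tx":9.6,"ty":7,"tz":0,"jaw":40},{"rx":0,"ry":0,"rz":0,"tx":0,"ty":0,"tz":0,"jaw":40},{"rx":0,"ry":0,"rz":0,"tx":0,"ty":0,"tz":0,"jaw":40},{"rx":0,"ry":0,"rz":0,"tx":0,"ty":0,"tz":0,"jaw":40}]'
python3 -c "
from h import *
plan(.5928,-.0067,.14,79.1)
c=cam('wrist','w12');comps(c,.034,.055,(.55,.635,-.06,.05),20)"
```

```text
time_s: 25.57
tool_pos: [0.5776, -0.1019, 0.1986]
tool_rot: [-179.9, 0.1, 79.0]
force: [0.4, -0.0, -0.5]
grip_width: 0.0514
t 25.57 tcp [ 0.5776 -0.1019  0.1986] rot [-1.7987e+02  7.0000e-02  7.9010e+01] F [ 0.4 -0.  -0.5] w 51.4
rotvec [-0.13  0.07 -0.09]
shift after turn mm [96.4 -3.1 58.6] rows@40 2.8
px [226.  56.] n 73 mean [0.5738 0.0233 0.0442] z med/max 0.0429 0.055 rect c [573.   23.3] wh [19.3  7. ] ang 34.0 rgb [70. 68. 67.]
px [275.  56.] n 74 mean [0.6224 0.0134 0.0454] z med/max 0.0461 0.0546 rect c [622.8  13.6] wh [ 7.  19.4] ang 34.3 rgb [72. 70. 69.]
px [250.  84.] n 2025 mean [ 0.5922 -0.007   0.0399] z med/max 0.0398 0.0548 rect c [591.5  -7.9] wh [52.6 53.8] ang 79.0 rgb [170. 178. 177.]
```

View pics/w12.png

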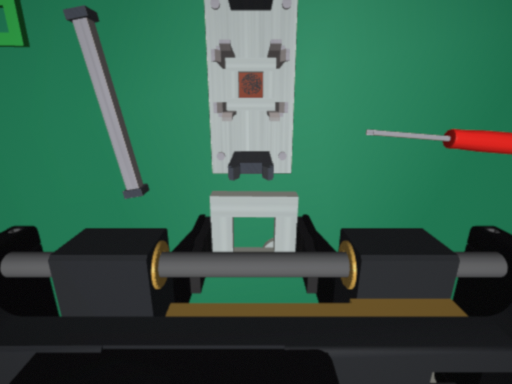

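The first spacer is flat at z = 0.040 and centred at (250,84). Next is the second one.

```bash
python3 -m pendant '[{"rx":0,"ry":0,"rz":0,"tx":22,"ty":-1,"tz":0,"jaw":40},{"rx":0,"ry":0,"rz":0,"tx":35,"ty":-1,"tz":0,"jaw":40},{"rx":0,"ry":0,"rz":0,"tx":26,"ty":-1,"tz":10,"jaw":40},{"rx":0,"ry":0,"rz":0,"tx":12,"ty":0,"tz":18,"jaw":40},{"rx":0,"ry":0,"rz":0,"tx":0,"ty":0,"tz":20,"jaw":40},{"rx":0,"ry":0,"rz":0,"tx":0,"ty":0,"tz":20,"jaw":40},{"rx":0,"ry":0,"rz":0,"tx":0,"ty":0,"tz":20,"jaw":40},{"rx":0,"ry":0,"rz":0,"tx":0,"ty":0,"tz":10,"jaw":40},{"rx":0,"ry":0,"rz":0,"tx":0,"ty":0,"tz":0,"jaw":40},{"rx":0,"ry":0,"rz":0,"tx":0,"ty":0,"tz":0,"jaw":40},{"rx":0,"ry":0,"rz":0,"tx":0,"ty":0,"tz":0,"jaw":40}]'
python3 -c "
from h import *
plan(.5928,-.0067,.055,79.1)"
```

```text
time_s: 26.53
tool_pos: [0.5946, -0.0069, 0.1029]
tool_rot: [179.9, 0.0, 79.1]
force: [-0.5, 0.5, -0.3]
grip_width: 0.0514
t 26.53 tcp [ 0.5946 -0.0069  0.1029] rot [179.88   0.    79.09] F [-0.5  0.5 -0.3] w 51.4
rotvec [ 0.12  0.   -0.01]
shift after turn mm [-0.2 -1.8 47.9] rows@40 1.2
```

```bash
python3 -m pendant '[{"rx":0,"ry":0,"rz":0,"tx":0,"ty":-1.4,"tz":6,"jaw":40},{"rx":0,"ry":0,"rz":0,"tx":0,"ty":0,"tz":8,"jaw":40},{"rx":0,"ry":0,"rz":0,"tx":0,"ty":0,"tz":8,"jaw":40},{"rx":0,"ry":0,"rz":0,"tx":0,"ty":0,"tz":8,"jaw":40},{"rx":0,"ry":0,"rz":0,"tx":0,"ty":0,"tz":8,"jaw":40},{"rx":0,"ry":0,"rz":0,"tx":0,"ty":0,"tz":5,"jaw":40},{"rx":0,"ry":0,"rz":0,"tx":0,"ty":0,"tz":2,"jaw":40},{"rx":0,"ry":0,"rz":0,"tx":0,"ty":0,"tz":0,"jaw":40},{"rx":0,"ry":0,"rz":0,"tx":0,"ty":0,"tz":0,"jaw":40}]'
```

```text
time_s: 27.28
tool_pos: [0.5925, -0.0059, 0.0565]
tool_rot: [-180.0, -0.0, 79.2]
force: [0.7, 0.9, -0.5]
grip_width: 0.0516
```

```bash
python3 -m pendant '[{"rx":0,"ry":0,"rz":0,"tx":0,"ty":0,"tz":1,"jaw":40},{"rx":0,"ry":0,"rz":0,"tx":0,"ty":0,"tz":0.5,"jaw":40},{"rx":0,"ry":0,"rz":0,"tx":0,"ty":0,"tz":0,"jaw":40},{"rx":0,"ry":0,"rz":0,"tx":0,"ty":0,"tz":0,"jaw":54},{"rx":0,"ry":0,"rz":0,"tx":0,"ty":0,"tz":0,"jaw":60},{"rx":0,"ry":0,"rz":0,"tx":0,"ty":0,"tz":0,"jaw":64},{"rx":0,"ry":0,"rz":0,"tx":0,"ty":0,"tz":0,"jaw":64},{"rx":0,"ry":0,"rz":0,"tx":0,"ty":0,"tz":0,"jaw":64},{"rx":0,"ry":0,"rz":0,"tx":0,"ty":0,"tz":-15,"jaw":64},{"rx":0,"ry":0,"rz":0,"tx":0,"ty":0,"tz":-30,"jaw":64},{"rx":0,"ry":0,"rz":0,"tx":0,"ty":0,"tz":-40,"jaw":64},{"rx":0,"ry":0,"rz":0,"tx":0,"ty":0,"tz":-40,"jaw":87},{"rx":0,"ry":0,"rz":0,"tx":0,"ty":0,"tz":-20,"jaw":87},{"rx":0,"ry":0,"rz":0,"tx":0,"ty":0,"tz":0,"jaw":87},{"rx":0,"ry":0,"rz":0,"tx":0,"ty":0,"tz":0,"jaw":87}]'
python3 -c "
from h import *
plan(.375,-.366,.2);plan(.375,-.366,.2,20)
c=cam('top','t13');comps(c,.006,.02,(.4,.5,-.4,.3),30)"
```

```text
time_s: 28.53
tool_pos: [0.5932, -0.006, 0.2014]
tool_rot: [179.8, 0.0, 79.2]
force: [-0.4, -0.3, -0.3]
grip_width: 0.0822
t 28.53 tcp [ 0.5932 -0.006   0.2014] rot [1.7983e+02 1.0000e-02 7.9150e+01] F [-0.4 -0.3 -0.3] w 82.2
shift after turn mm [-394.6 -146.5    1.1] rows@40 10.5
t 28.53 tcp [ 0.5932 -0.006   0.2014] rot [1.7983e+02 1.0000e-02 7.9150e+01] F [-0.4 -0.3 -0.3] w 82.2
rotvec [ 0.16 -0.08 59.15]
shift after turn mm [-328.1  263.7    1.4] rows@40 10.5
px [399. 191.] n 321 mean [ 0.4466 -0.3385  0.0109] z med/max 0.0108 0.0191 rect c [ 447.1 -339.1] wh [52.6 55.1] ang 17.9 rgb [189. 204. 200.]
px [237. 198.] n 41 mean [0.4303 0.0764 0.0174] z med/max 0.0184 0.0199 rect c [431.  76.] wh [19.3 35.6] ang 15.9 rgb [169. 176. 179.]
px [264. 200.] n 56 mean [0.4253 0.0069 0.0163] z med/max 0.0173 0.0199 rect c [427.7   7.8] wh [16.2 59. ] ang 1.4 rgb [155. 168. 168.]
```

Translate first, then rotate.

```bash
python3 -m pendant '[{"rx":0,"ry":0,"rz":0,"tx":-17,"ty":-6,"tz":0,"jaw":87},{"rx":0,"ry":0,"rz":0,"tx":-35,"ty":-13,"tz":0,"jaw":87},{"rx":0,"ry":0,"rz":0,"tx":-35,"ty":-13,"tz":0,"jaw":87},{"rx":0,"ry":0,"rz":0,"tx":-35,"ty":-13,"tz":0,"jaw":87},{"rx":0,"ry":0,"rz":0,"tx":-35,"ty":-13,"tz":0,"jaw":87},{"rx":0,"ry":0,"rz":0,"tx":-35,"ty":-13,"tz":0,"jaw":87},{"rx":0,"ry":0,"rz":0,"tx":-35,"ty":-13,"tz":0,"jaw":87},{"rx":0,"ry":0,"rz":0,"tx":-35,"ty":-13,"tz":0,"jaw":87},{"rx":0,"ry":0,"rz":0,"tx":-35,"ty":-13,"tz":0,"jaw":87},{"rx":0,"ry":0,"rz":0,"tx":-35,"ty":-13,"tz":0,"jaw":87},{"rx":0,"ry":0,"rz":0,"tx":-35,"ty":-13,"tz":0,"jaw":87},{"rx":0,"ry":0,"rz":0,"tx":-27,"ty":-10,"tz":0,"jaw":87}]'
python3 -m pendant '[{"rx":0,"ry":0,"rz":6,"tx":0,"ty":0,"tz":0,"jaw":87},{"rx":0,"ry":0,"rz":6,"tx":0,"ty":0,"tz":0,"jaw":87},{"rx":0,"ry":0,"rz":6,"tx":0,"ty":0,"tz":0,"jaw":87},{"rx":0,"ry":0,"rz":6,"tx":0,"ty":0,"tz":0,"jaw":87},{"rx":0,"ry":0,"rz":6,"tx":0,"ty":0,"tz":0,"jaw":87},{"rx":0,"ry":0,"rz":6,"tx":0,"ty":0,"tz":0,"jaw":87},{"rx":0,"ry":0,"rz":6,"tx":0,"ty":0,"tz":0,"jaw":87},{"rx":0,"ry":0,"rz":6,"tx":0,"ty":0,"tz":0,"jaw":87},{"rx":0,"ry":0,"rz":6,"tx":0,"ty":0,"tz":0,"jaw":87},{"rx":0,"ry":0,"rz":6,"tx":0,"ty":0,"tz":0,"jaw":87},{"rx":0,"ry":0,"rz":0,"tx":0,"ty":0,"tz":0,"jaw":87},{"rx":0,"ry":0,"rz":0,"tx":0,"ty":0,"tz":0,"jaw":87},{"rx":0,"ry":0,"rz":0,"tx":0,"ty":0,"tz":0,"jaw":87}]'
python3 -c "
from h import *
c=cam('wrist','w14');comps(c,.004,.02,(.39,.53,-.39,-.28),100)
plan(.447,-.339,.016,19)"
```

```text
time_s: 29.58
tool_pos: [0.3713, -0.3676, 0.1978]
tool_rot: [-179.8, -0.1, 79.0]
force: [0.4, 0.1, 0.2]
grip_width: 0.087
time_s: 30.67
tool_pos: [0.3744, -0.3651, 0.1989]
tool_rot: [-179.9, 0.0, 19.3]
force: [0.0, -0.4, 0.2]
grip_width: 0.087
px [252. 104.] n 1532 mean [ 0.4456 -0.3388  0.0099] z med/max 0.0099 0.0133 rect c [ 444.9 -339.4] wh [51.  52.2] ang 19.2 rgb [178. 188. 186.]
t 30.72 tcp [ 0.3745 -0.3653  0.1992] rot [-1.7993e+02  4.0000e-02  1.9270e+01] F [0.3 0.1 0.3] w 87.2
rotvec [-0.07  0.04  0.27]
shift after turn mm [ 77.1  -1.2 183.2] rows@40 5.0
```

View pics/w14.png

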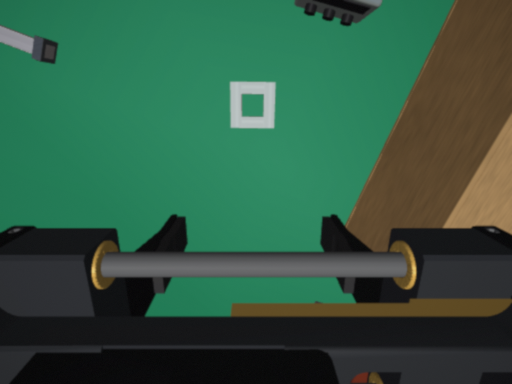

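```bash
python3 -c "
from h import *
W=world(cam('top'));m=(W[...,0]>.35)&(W[...,0]<.6)&(W[...,2]>.03)&(W[...,2]<.25)&(W[...,1]<-.36)
p=W[m];q=p[p[:,0]<.53];print(np.percentile(q[:,1],[90,98,100]),q[:,2].max())"
python3 -m pendant '[{"rx":0,"ry":0,"rz":0,"tx":37,"ty":-0.5,"tz":15,"jaw":87},{"rx":0,"ry":0,"rz":0,"tx":38.4,"ty":-1,"tz":0,"jaw":87},{"rx":0,"ry":0,"rz":0,"tx":0,"ty":0,"tz":35,"jaw":87},{"rx":0,"ry":0,"rz":0,"tx":0,"ty":0,"tz":35,"jaw":87},{"rx":0,"ry":0,"rz":0,"tx":0,"ty":0,"tz":20,"jaw":87},{"rx":0,"ry":0,"rz":0,"tx":0,"ty":0,"tz":0,"jaw":87},{"rx":0,"ry":0,"rz":0,"tx":0,"ty":0,"tz":0,"jaw":87}]'
```

```text
[-0.50938202 -0.50891134 -0.50822754] 0.1554990802096785
time_s: 31.35
tool_pos: [0.445, -0.3389, 0.0943]
tool_rot: [-179.9, 0.1, 19.2]
force: [-0.3, -0.4, 0.9]
grip_width: 0.0871
```

```bash
python3 -m pendant '[{"rx":0,"ry":0,"rz":0,"tx":0,"ty":0,"tz":30,"jaw":87},{"rx":0,"ry":0,"rz":0,"tx":0,"ty":0,"tz":22,"jaw":87},{"rx":0,"ry":0,"rz":0,"tx":0,"ty":0,"tz":15,"jaw":87},{"rx":0,"ry":0,"rz":0,"tx":0,"ty":0,"tz":7,"jaw":87},{"rx":0,"ry":0,"rz":0,"tx":0,"ty":0,"tz":0,"jaw":87},{"rx":0,"ry":0,"rz":0,"tx":0,"ty":0,"tz":0,"jaw":87},{"rx":0,"ry":0,"rz":0,"tx":0,"ty":0,"tz":0,"jaw":87}]'
python3 -c "
from h import *
plan(.4452,-.3391,.0155,19.2);cam('wrist','w15')"
```

```text
time_s: 31.93
tool_pos: [0.4469, -0.3404, 0.0231]
tool_rot: [179.8, -0.1, 19.1]
force: [0.7, -0.2, 0.8]
grip_width: 0.0872
t 31.93 tcp [ 0.4469 -0.3404  0.0231] rot [ 1.7982e+02 -1.0000e-01  1.9150e+01] F [ 0.7 -0.2  0.8] w 87.2
rotvec [ 0.18 -0.1  -0.05]
shift after turn mm [-1.2 -1.8  7.6] rows@40 0.2
```

View pics/w15.png

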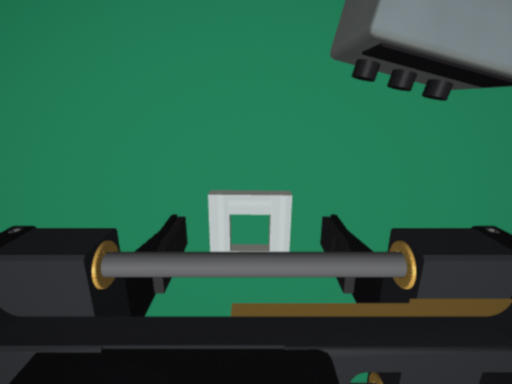

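```bash
python3 -m pendant '[{"rx":0,"ry":0,"rz":0,"tx":-0.7,"ty":-1.8,"tz":5,"jaw":87},{"rx":0,"ry":0,"rz":0,"tx":0,"ty":0,"tz":2.2,"jaw":87},{"rx":0,"ry":0,"rz":0,"tx":0,"ty":0,"tz":0,"jaw":40},{"rx":0,"ry":0,"rz":0,"tx":0,"ty":0,"tz":0,"jaw":40},{"rx":0,"ry":0,"rz":0,"tx":0,"ty":0,"tz":0,"jaw":40},{"rx":0,"ry":0,"rz":0,"tx":0,"ty":0,"tz":0,"jaw":40},{"rx":0,"ry":0,"rz":0,"tx":0,"ty":0,"tz":0,"jaw":40},{"rx":0,"ry":0,"rz":0,"tx":0,"ty":0,"tz":0,"jaw":40},{"rx":0,"ry":0,"rz":0,"tx":0,"ty":0,"tz":0,"jaw":40},{"rx":0,"ry":0,"rz":0,"tx":0,"ty":0,"tz":0,"jaw":40}]' 40
python3 -c "
from h import *
plan(.4452,-.3391,.0155,19.2)"
python3 -m pendant '[{"rx":0,"ry":0,"rz":0,"tx":0,"ty":0,"tz":-15,"jaw":40},{"rx":0,"ry":0,"rz":0,"tx":0,"ty":0,"tz":-30,"jaw":40},{"rx":0,"ry":0,"rz":0,"tx":0,"ty":0,"tz":-40,"jaw":40},{"rx":0,"ry":0,"rz":0,"tx":0,"ty":0,"tz":-40,"jaw":40},{"rx":0,"ry":0,"rz":0,"tx":0,"ty":0,"tz":-40,"jaw":40},{"rx":0,"ry":0,"rz":-6,"tx":0,"ty":0,"tz":-20,"jaw":40},{"rx":0,"ry":0,"rz":-6,"tx":0,"ty":0,"tz":0,"jaw":40},{"rx":0,"ry":0,"rz":-6,"tx":0,"ty":0,"tz":0,"jaw":40},{"rx":0,"ry":0,"rz":-6,"tx":0,"ty":0,"tz":0,"jaw":40},{"rx":0,"ry":0,"rz":-6,"tx":0,"ty":0,"tz":0,"jaw":40},{"rx":0,"ry":0,"rz":-6,"tx":0,"ty":0,"tz":0,"jaw":40},{"rx":0,"ry":0,"rz":-6,"tx":0,"ty":0,"tz":0,"jaw":40},{"rx":0,"ry":0,"rz":-6,"tx":0,"ty":0,"tz":0,"jaw":40},{"rx":0,"ry":0,"rz":-6,"tx":0,"ty":0,"tz":0,"jaw":40},{"rx":0,"ry":0,"rz":-6,"tx":0,"ty":0,"tz":0,"jaw":40},{"rx":0,"ry":0,"rz":0,"tx":0,"ty":0,"tz":0,"jaw":40},{"rx":0,"ry":0,"rz":0,"tx":0,"ty":0,"tz":0,"jaw":40},{"rx":0,"ry":0,"rz":0,"tx":0,"ty":0,"tz":0,"jaw":40}]'
python3 -c "
from h import *
plan(.578,-.1,.2,79.1)"
```

```text
time_s: 32.82
tool_pos: [0.4449, -0.3378, 0.0145]
tool_rot: [180.0, -0.0, 19.2]
force: [-0.3, 1.8, 4.5]
grip_width: 0.0514
t 32.82 tcp [ 0.4449 -0.3378  0.0145] rot [ 1.7996e+02 -4.0000e-02  1.9170e+01] F [-0.3  1.8  4.5] w 51.4
rotvec [ 0.04 -0.04 -0.03]
shift after turn mm [-0.2  1.3 -1. ] rows@40 0.0
time_s: 34.32
tool_pos: [0.4442, -0.3379, 0.1986]
tool_rot: [-180.0, -0.0, 79.0]
force: [-0.6, 1.6, -0.4]
grip_width: 0.0519
t 34.32 tcp [ 0.4442 -0.3379  0.1986] rot [-179.98   -0.     79.  ] F [-0.6  1.6 -0.4] w 51.9
rotvec [-0.02 -0.   -0.1 ]
shift after turn mm [258.9  86.4  -1.4] rows@40 6.8
```

```bash
python3 -m pendant '[{"rx":0,"ry":0,"rz":0,"tx":15,"ty":5,"tz":0,"jaw":40},{"rx":0,"ry":0,"rz":0,"tx":36,"ty":12,"tz":0,"jaw":40},{"rx":0,"ry":0,"rz":0,"tx":37,"ty":12,"tz":0,"jaw":40},{"rx":0,"ry":0,"rz":0,"tx":37,"ty":12.5,"tz":0,"jaw":40},{"rx":0,"ry":0,"rz":0,"tx":37,"ty":12.5,"tz":0,"jaw":40},{"rx":0,"ry":0,"rz":0,"tx":37,"ty":12.5,"tz":0,"jaw":40},{"rx":0,"ry":0,"rz":0,"tx":36,"ty":12,"tz":0,"jaw":40},{"rx":0,"ry":0,"rz":0,"tx":24,"ty":8,"tz":0,"jaw":40},{"rx":0,"ry":0,"rz":0,"tx":0,"ty":0,"tz":0,"jaw":40},{"rx":0,"ry":0,"rz":0,"tx":0,"ty":0,"tz":0,"jaw":40},{"rx":0,"ry":0,"rz":0,"tx":0,"ty":0,"tz":0,"jaw":40}]'
python3 -c "
from h import *
plan(.5928,-.0067,.14,79.1)
c=cam('wrist','w16');comps(c,.044,.06,(.55,.635,-.06,.05),20)"
```

```text
time_s: 35.23
tool_pos: [0.5777, -0.1008, 0.1985]
tool_rot: [-180.0, 0.1, 79.1]
force: [0.2, -0.3, -0.6]
grip_width: 0.0515
t 35.23 tcp [ 0.5777 -0.1008  0.1985] rot [-1.7997e+02  6.0000e-02  7.9060e+01] F [ 0.2 -0.3 -0.6] w 51.5
rotvec [-0.03  0.06 -0.04]
shift after turn mm [95.2 -3.  58.5] rows@40 2.8
px [276.  56.] n 48 mean [0.6222 0.0135 0.0533] z med/max 0.0545 0.0597 rect c [622.8  13.4] wh [ 6.9 19.1] ang 35.3 rgb [76. 74. 73.]
px [249.  82.] n 2228 mean [ 0.592  -0.0049  0.05  ] z med/max 0.0499 0.0599 rect c [590.7  -6. ] wh [63.5 56.9] ang 80.8 rgb [168. 176. 175.]
px [275. 111.] n 25 mean [ 0.6122 -0.0368  0.0549] z med/max 0.0555 0.0574 rect c [612.3 -37.2] wh [16.2  6.9] ang 33.8 rgb [104. 100.  99.]
```

View pics/w16.png

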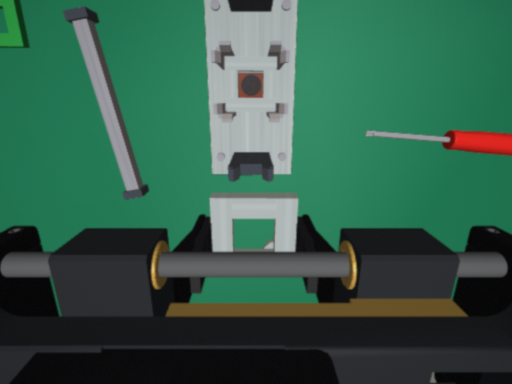

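Two spacers are in, flat at z = 0.050. The third sits about 1.5 mm short in the hand (its far edge is at row 195 instead of 192), so I'll compensate for that.

```bash
python3 -m pendant '[{"rx":0,"ry":0,"rz":0,"tx":22,"ty":-1,"tz":0,"jaw":40},{"rx":0,"ry":0,"rz":0,"tx":35,"ty":-1,"tz":0,"jaw":40},{"rx":0,"ry":0,"rz":0,"tx":26,"ty":-1,"tz":10,"jaw":40},{"rx":0,"ry":0,"rz":0,"tx":12.5,"ty":-0.5,"tz":18,"jaw":40},{"rx":0,"ry":0,"rz":0,"tx":0,"ty":0,"tz":20,"jaw":40},{"rx":0,"ry":0,"rz":0,"tx":0,"ty":0,"tz":20,"jaw":40},{"rx":0,"ry":0,"rz":0,"tx":0,"ty":0,"tz":15,"jaw":40},{"rx":0,"ry":0,"rz":0,"tx":0,"ty":0,"tz":5,"jaw":40},{"rx":0,"ry":0,"rz":0,"tx":0,"ty":0,"tz":0,"jaw":40},{"rx":0,"ry":0,"rz":0,"tx":0,"ty":0,"tz":0,"jaw":40},{"rx":0,"ry":0,"rz":0,"tx":0,"ty":0,"tz":0,"jaw":40}]'
python3 -c "
from h import *
plan(.593,-.0053,.0645,79.1)"
```

```text
time_s: 36.2
tool_pos: [0.5934, -0.006, 0.1121]
tool_rot: [179.9, 0.0, 79.1]
force: [0.9, -0.1, -1.2]
grip_width: 0.0514
t 36.2 tcp [ 0.5934 -0.006   0.1121] rot [179.88   0.    79.07] F [ 0.9 -0.1 -1.2] w 51.4
rotvec [ 0.12  0.   -0.03]
shift after turn mm [ 0.6 -0.6 47.6] rows@40 1.2
```

```bash
python3 -m pendant '[{"rx":0,"ry":0,"rz":0,"tx":0.8,"ty":-0.5,"tz":6,"jaw":40},{"rx":0,"ry":0,"rz":0,"tx":0,"ty":0,"tz":8,"jaw":40},{"rx":0,"ry":0,"rz":0,"tx":0,"ty":0,"tz":8,"jaw":40},{"rx":0,"ry":0,"rz":0,"tx":0,"ty":0,"tz":8,"jaw":40},{"rx":0,"ry":0,"rz":0,"tx":0,"ty":0,"tz":8,"jaw":40},{"rx":0,"ry":0,"rz":0,"tx":0,"ty":0,"tz":5,"jaw":40},{"rx":0,"ry":0,"rz":0,"tx":0,"ty":0,"tz":2,"jaw":40},{"rx":0,"ry":0,"rz":0,"tx":0,"ty":0,"tz":0,"jaw":40},{"rx":0,"ry":0,"rz":0,"tx":0,"ty":0,"tz":0,"jaw":40}]'
```

```text
time_s: 36.95
tool_pos: [0.5924, -0.0043, 0.0659]
tool_rot: [180.0, -0.0, 79.2]
force: [0.1, 0.2, -0.5]
grip_width: 0.0515
```

```bash
python3 -m pendant '[{"rx":0,"ry":0,"rz":0,"tx":0,"ty":0,"tz":1,"jaw":40},{"rx":0,"ry":0,"rz":0,"tx":0,"ty":0,"tz":0.4,"jaw":40},{"rx":0,"ry":0,"rz":0,"tx":0,"ty":0,"tz":0,"jaw":40},{"rx":0,"ry":0,"rz":0,"tx":0,"ty":0,"tz":0,"jaw":54},{"rx":0,"ry":0,"rz":0,"tx":0,"ty":0,"tz":0,"jaw":60},{"rx":0,"ry":0,"rz":0,"tx":0,"ty":0,"tz":0,"jaw":64},{"rx":0,"ry":0,"rz":0,"tx":0,"ty":0,"tz":0,"jaw":64},{"rx":0,"ry":0,"rz":0,"tx":0,"ty":0,"tz":0,"jaw":64},{"rx":0,"ry":0,"rz":0,"tx":0,"ty":0,"tz":-15,"jaw":64},{"rx":0,"ry":0,"rz":0,"tx":0,"ty":0,"tz":-30,"jaw":64},{"rx":0,"ry":0,"rz":0,"tx":0,"ty":0,"tz":-40,"jaw":64},{"rx":0,"ry":0,"rz":0,"tx":0,"ty":0,"tz":-40,"jaw":87},{"rx":0,"ry":0,"rz":0,"tx":0,"ty":0,"tz":-10,"jaw":87},{"rx":0,"ry":0,"rz":0,"tx":0,"ty":0,"tz":0,"jaw":87},{"rx":0,"ry":0,"rz":0,"tx":0,"ty":0,"tz":0,"jaw":87}]'
python3 -c "
from h import *
plan(.578,-.1,.2,79.1);plan(.577,-.31,.2,79.1)"
```

```text
time_s: 38.2
tool_pos: [0.5925, -0.0045, 0.1998]
tool_rot: [179.9, 0.0, 79.1]
force: [0.2, 1.0, -1.0]
grip_width: 0.0822
t 38.2 tcp [ 0.5925 -0.0045  0.1998] rot [1.7993e+02 2.0000e-02 7.9150e+01] F [ 0.2  1.  -1. ] w 82.2
rotvec [0.07 0.02 0.05]
shift after turn mm [-96.5   3.8  -0.2] rows@40 2.4
t 38.2 tcp [ 0.5925 -0.0045  0.1998] rot [1.7993e+02 2.0000e-02 7.9150e+01] F [ 0.2  1.  -1. ] w 82.2
rotvec [0.07 0.02 0.05]
shift after turn mm [-3.029e+02  4.260e+01 -2.000e-01] rows@40 7.6
```

```bash
python3 -m pendant '[{"rx":0,"ry":0,"rz":0,"tx":-30,"ty":1,"tz":0,"jaw":87},{"rx":0,"ry":0,"rz":0,"tx":-36,"ty":2,"tz":0,"jaw":87},{"rx":0,"ry":0,"rz":0,"tx":-30,"ty":1,"tz":0,"jaw":87},{"rx":0,"ry":0,"rz":0,"tx":0,"ty":0,"tz":0,"jaw":87},{"rx":0,"ry":0,"rz":0,"tx":0,"ty":0,"tz":0,"jaw":87}]'
python3 -c "
from h import *
c=cam('wrist','w17');comps(c,.054,.066,(.55,.635,-.06,.05),20)"
python3 -m pendant '[{"rx":0,"ry":0,"rz":0,"tx":-26,"ty":5,"tz":0,"jaw":87},{"rx":0,"ry":0,"rz":0,"tx":-36,"ty":7,"tz":0,"jaw":87},{"rx":0,"ry":0,"rz":0,"tx":-36,"ty":7,"tz":0,"jaw":87},{"rx":0,"ry":0,"rz":0,"tx":-36,"ty":7,"tz":0,"jaw":87},{"rx":0,"ry":0,"rz":0,"tx":-36,"ty":7,"tz":0,"jaw":87},{"rx":0,"ry":0,"rz":0,"tx":-36,"ty":5,"tz":0,"jaw":87},{"rx":0,"ry":0,"rz":0,"tx":0,"ty":0,"tz":0,"jaw":87},{"rx":0,"ry":0,"rz":0,"tx":0,"ty":0,"tz":0,"jaw":87},{"rx":0,"ry":0,"rz":0,"tx":0,"ty":0,"tz":0,"jaw":87}]'
python3 -c "
from h import *
c=cam('wrist','w18');comps(c,.004,.02,(.54,.64,-.29,-.18),100)
plan(.59,-.2335,.0155,79)"
```

```text
time_s: 38.62
tool_pos: [0.5764, -0.1025, 0.1969]
tool_rot: [-179.8, 0.0, 78.9]
force: [-0.8, 0.7, -0.3]
grip_width: 0.087
px [250.  78.] n 2443 mean [ 0.5923 -0.0039  0.0599] z med/max 0.0599 0.066 rect c [591.4  -4.4] wh [59.1 60.1] ang 79.1 rgb [163. 170. 169.]
time_s: 39.42
tool_pos: [0.5771, -0.3066, 0.1983]
tool_rot: [-179.9, -0.1, 79.3]
force: [-0.0, 0.1, -0.3]
grip_width: 0.0869
px [251. 105.] n 1557 mean [ 0.5888 -0.2324  0.0099] z med/max 0.0099 0.0125 rect c [ 588.8 -232.9] wh [49.9 50.8] ang 79.1 rgb [175. 184. 183.]
t 39.47 tcp [ 0.5774 -0.3059  0.1987] rot [-1.7995e+02 -1.1000e-01  7.9360e+01] F [-0.1  0.3  0.4] w 87.1
rotvec [-0.05 -0.11  0.36]
shift after turn mm [ 73.5  -1.5 183.2] rows@40 4.9
```

View pics/w17.png

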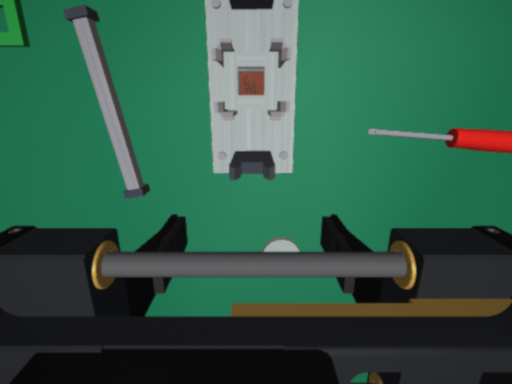

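View pics/w18.png

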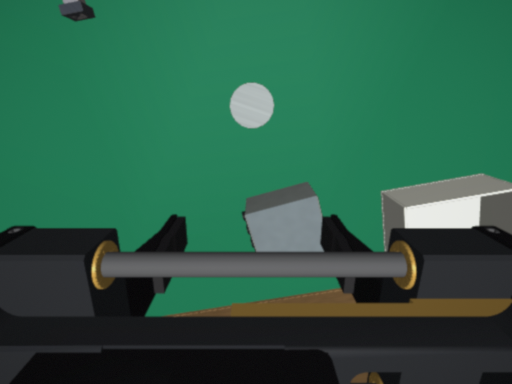

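All three spacers are seated, top face at z = 0.060. Now I'm fetching the disc, at (251,105) → (0.5888, -0.2327).

```bash
python3 -m pendant '[{"rx":0,"ry":0,"rz":0,"tx":36,"ty":-1.5,"tz":15,"jaw":87},{"rx":0,"ry":0,"rz":0,"tx":37.5,"ty":-1.5,"tz":0,"jaw":87},{"rx":0,"ry":0,"rz":0,"tx":0,"ty":0,"tz":35,"jaw":87},{"rx":0,"ry":0,"rz":0,"tx":0,"ty":0,"tz":35,"jaw":87},{"rx":0,"ry":0,"rz":0,"tx":0,"ty":0,"tz":30,"jaw":87},{"rx":0,"ry":0,"rz":0,"tx":0,"ty":0,"tz":25,"jaw":87},{"rx":0,"ry":0,"rz":0,"tx":0,"ty":0,"tz":22,"jaw":87},{"rx":0,"ry":0,"rz":0,"tx":0,"ty":0,"tz":12,"jaw":87},{"rx":0,"ry":0,"rz":0,"tx":0,"ty":0,"tz":4,"jaw":87},{"rx":0,"ry":0,"rz":0,"tx":0,"ty":0,"tz":0,"jaw":87},{"rx":0,"ry":0,"rz":0,"tx":0,"ty":0,"tz":0,"jaw":87},{"rx":0,"ry":0,"rz":0,"tx":0,"ty":0,"tz":0,"jaw":87}]'
python3 -c "
from h import *
plan(.5888,-.2327,.0157,79.1)"
```

```text
time_s: 40.47
tool_pos: [0.5889, -0.2363, 0.0233]
tool_rot: [179.8, 0.0, 79.2]
force: [-0.2, -0.4, 0.2]
grip_width: 0.087
t 40.47 tcp [ 0.5889 -0.2363  0.0233] rot [1.7983e+02 4.0000e-02 7.9180e+01] F [-0.2 -0.4  0.2] w 87.0
rotvec [0.17 0.04 0.08]
shift after turn mm [ 3.5 -0.8  7.6] rows@40 0.2
```

```bash
python3 -m pendant '[{"rx":0,"ry":0,"rz":0,"tx":3,"ty":-0.8,"tz":4.5,"jaw":87},{"rx":0,"ry":0,"rz":0,"tx":0,"ty":0,"tz":2,"jaw":87},{"rx":0,"ry":0,"rz":0,"tx":0,"ty":0,"tz":0,"jaw":87},{"rx":0,"ry":0,"rz":0,"tx":0,"ty":0,"tz":0,"jaw":87}]'
python3 -c "
from h import *
plan(.5888,-.2327,.0157,79.1);cam('wrist','w19')"
```

```text
time_s: 40.8
tool_pos: [0.5873, -0.2332, 0.015]
tool_rot: [-180.0, 0.0, 79.2]
force: [0.1, 0.3, 0.6]
grip_width: 0.0865
t 40.8 tcp [ 0.5873 -0.2332  0.015 ] rot [-1.800e+02  1.000e-02  7.915e+01] F [0.1 0.3 0.6] w 86.5
rotvec [-0.    0.01  0.05]
shift after turn mm [ 0.7  1.4 -0.7] rows@40 0.0
```

View pics/w19.png

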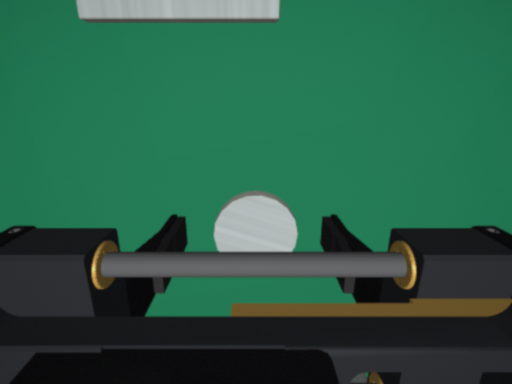

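Centred. Grip and lift.

```bash
python3 -m pendant '[{"rx":0,"ry":0,"rz":0,"tx":0.7,"ty":1.2,"tz":-0.5,"jaw":87},{"rx":0,"ry":0,"rz":0,"tx":0,"ty":0,"tz":0,"jaw":40},{"rx":0,"ry":0,"rz":0,"tx":0,"ty":0,"tz":0,"jaw":40},{"rx":0,"ry":0,"rz":0,"tx":0,"ty":0,"tz":0,"jaw":40},{"rx":0,"ry":0,"rz":0,"tx":0,"ty":0,"tz":0,"jaw":40},{"rx":0,"ry":0,"rz":0,"tx":0,"ty":0,"tz":0,"jaw":40},{"rx":0,"ry":0,"rz":0,"tx":0,"ty":0,"tz":0,"jaw":40},{"rx":0,"ry":0,"rz":0,"tx":0,"ty":0,"tz":0,"jaw":40},{"rx":0,"ry":0,"rz":0,"tx":0,"ty":0,"tz":-15,"jaw":40},{"rx":0,"ry":0,"rz":0,"tx":0,"ty":0,"tz":-30,"jaw":40},{"rx":0,"ry":0,"rz":0,"tx":0,"ty":0,"tz":-40,"jaw":40},{"rx":0,"ry":0,"rz":0,"tx":0,"ty":0,"tz":-40,"jaw":40},{"rx":0,"ry":0,"rz":0,"tx":0,"ty":0,"tz":-40,"jaw":40},{"rx":0,"ry":0,"rz":0,"tx":0,"ty":0,"tz":-20,"jaw":40},{"rx":0,"ry":0,"rz":0,"tx":0,"ty":0,"tz":0,"jaw":40},{"rx":0,"ry":0,"rz":0,"tx":0,"ty":0,"tz":0,"jaw":40},{"rx":0,"ry":0,"rz":0,"tx":0,"ty":0,"tz":0,"jaw":40}]' 40
python3 -c "
from h import *
plan(.5928,-.0067,.14,79.1);cam('wrist','w20')"
```

```text
time_s: 42.27
tool_pos: [0.5879, -0.2326, 0.1999]
tool_rot: [-179.9, 0.0, 79.2]
force: [-0.4, 0.0, -1.6]
grip_width: 0.051
t 42.27 tcp [ 0.5879 -0.2326  0.1999] rot [-1.7992e+02  1.0000e-02  7.9160e+01] F [-0.4  0.  -1.6] w 51.0
rotvec [-0.08  0.01  0.06]
shift after turn mm [222.7 -37.9  59.9] rows@40 5.8
```

View pics/w20.png

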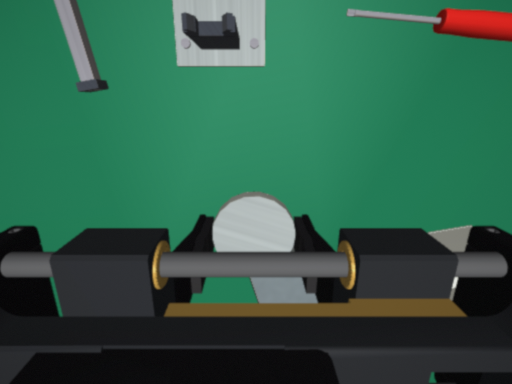

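```bash
python3 -m pendant '[{"rx":0,"ry":0,"rz":0,"tx":18,"ty":-3,"tz":0,"jaw":40},{"rx":0,"ry":0,"rz":0,"tx":36,"ty":-6,"tz":0,"jaw":40},{"rx":0,"ry":0,"rz":0,"tx":36,"ty":-6,"tz":0,"jaw":40},{"rx":0,"ry":0,"rz":0,"tx":36,"ty":-6,"tz":0,"jaw":40},{"rx":0,"ry":0,"rz":0,"tx":36,"ty":-6,"tz":0,"jaw":40},{"rx":0,"ry":0,"rz":0,"tx":32,"ty":-6,"tz":0,"jaw":40},{"rx":0,"ry":0,"rz":0,"tx":20,"ty":-3.5,"tz":0,"jaw":40},{"rx":0,"ry":0,"rz":0,"tx":9,"ty":-1.5,"tz":0,"jaw":40},{"rx":0,"ry":0,"rz":0,"tx":0,"ty":0,"tz":20,"jaw":40},{"rx":0,"ry":0,"rz":0,"tx":0,"ty":0,"tz":30,"jaw":40},{"rx":0,"ry":0,"rz":0,"tx":0,"ty":0,"tz":25,"jaw":40},{"rx":0,"ry":0,"rz":0,"tx":0,"ty":0,"tz":10,"jaw":40},{"rx":0,"ry":0,"rz":0,"tx":0,"ty":0,"tz":0,"jaw":40},{"rx":0,"ry":0,"rz":0,"tx":0,"ty":0,"tz":0,"jaw":40},{"rx":0,"ry":0,"rz":0,"tx":0,"ty":0,"tz":0,"jaw":40}]'
python3 -c "
from h import *
plan(.5928,-.0067,.0755,79.1)"
```

```text
time_s: 43.57
tool_pos: [0.5943, -0.0068, 0.1167]
tool_rot: [179.9, -0.0, 79.1]
force: [-0.3, -0.5, 0.2]
grip_width: 0.0507
t 43.57 tcp [ 0.5943 -0.0068  0.1167] rot [ 1.7989e+02 -2.0000e-02  7.9120e+01] F [-0.3 -0.5  0.2] w 50.7
rotvec [ 0.11 -0.02  0.02]
shift after turn mm [-0.2 -1.5 41.2] rows@40 1.0
```

```bash
python3 -m pendant '[{"rx":0,"ry":0,"rz":0,"tx":0,"ty":-1.2,"tz":8,"jaw":40},{"rx":0,"ry":0,"rz":0,"tx":0,"ty":0,"tz":9,"jaw":40},{"rx":0,"ry":0,"rz":0,"tx":0,"ty":0,"tz":8,"jaw":40},{"rx":0,"ry":0,"rz":0,"tx":0,"ty":0,"tz":7,"jaw":40},{"rx":0,"ry":0,"rz":0,"tx":0,"ty":0,"tz":4,"jaw":40},{"rx":0,"ry":0,"rz":0,"tx":0,"ty":0,"tz":2,"jaw":40},{"rx":0,"ry":0,"rz":0,"tx":0,"ty":0,"tz":0,"jaw":40},{"rx":0,"ry":0,"rz":0,"tx":0,"ty":0,"tz":0,"jaw":40}]'
```

```text
time_s: 44.23
tool_pos: [0.5922, -0.0062, 0.0775]
tool_rot: [180.0, -0.0, 79.2]
force: [-0.2, -0.1, -0.1]
grip_width: 0.0506
```

```bash
python3 -m pendant '[{"rx":0,"ry":0,"rz":0,"tx":0,"ty":0,"tz":1,"jaw":40},{"rx":0,"ry":0,"rz":0,"tx":0,"ty":0,"tz":0.8,"jaw":40},{"rx":0,"ry":0,"rz":0,"tx":0,"ty":0,"tz":0,"jaw":40},{"rx":0,"ry":0,"rz":0,"tx":0,"ty":0,"tz":0,"jaw":54},{"rx":0,"ry":0,"rz":0,"tx":0,"ty":0,"tz":0,"jaw":60},{"rx":0,"ry":0,"rz":0,"tx":0,"ty":0,"tz":0,"jaw":64},{"rx":0,"ry":0,"rz":0,"tx":0,"ty":0,"tz":0,"jaw":64},{"rx":0,"ry":0,"rz":0,"tx":0,"ty":0,"tz":0,"jaw":64},{"rx":0,"ry":0,"rz":0,"tx":0,"ty":0,"tz":-15,"jaw":64},{"rx":0,"ry":0,"rz":0,"tx":0,"ty":0,"tz":-30,"jaw":64},{"rx":0,"ry":0,"rz":0,"tx":0,"ty":0,"tz":-40,"jaw":64},{"rx":0,"ry":0,"rz":0,"tx":0,"ty":0,"tz":-40,"jaw":87},{"rx":0,"ry":0,"rz":0,"tx":-30,"ty":0,"tz":0,"jaw":87},{"rx":0,"ry":0,"rz":0,"tx":-38,"ty":0,"tz":0,"jaw":87},{"rx":0,"ry":0,"rz":0,"tx":-28,"ty":0,"tz":0,"jaw":87},{"rx":0,"ry":0,"rz":0,"tx":0,"ty":0,"tz":0,"jaw":87},{"rx":0,"ry":0,"rz":0,"tx":0,"ty":0,"tz":0,"jaw":87}]'
python3 -c "
from h import *
plan(.435,-.1,.2,88.5)
c=cam('wrist','w21');comps(c,.064,.073,(.565,.625,-.033,.023),20)
comps(c,.008,.04,(.37,.49,-.15,.15),20)
c=cam('top');comps(c,.008,.04,(.37,.49,-.15,.15),20)"
```

```text
time_s: 45.65
tool_pos: [0.5736, -0.1032, 0.2005]
tool_rot: [-180.0, 0.0, 78.9]
force: [-0.7, 0.4, 0.1]
grip_width: 0.0863
t 45.65 tcp [ 0.5736 -0.1032  0.2005] rot [-1.7999e+02  4.0000e-02  7.8880e+01] F [-0.7  0.4  0.1] w 86.3
rotvec [-0.01  0.04 -9.62]
shift after turn mm [  -0.4 -138.6    0.5] rows@40 3.5
px [277.  45.] n 61 mean [0.62   0.0182 0.0687] z med/max 0.0685 0.0729 rect c [620.4  18.4] wh [4.7 9. ] ang 72.5 rgb [87. 84. 83.]
px [253.  79.] n 2450 mean [ 0.5924 -0.0061  0.0699] z med/max 0.0699 0.0722 rect c [592.4  -6.6] wh [50.7 50.7] ang 33.2 rgb [166. 173. 173.]
px [221.  56.] n 39 mean [0.5677 0.0195 0.0696] z med/max 0.0697 0.0729 rect c [567.7  19.8] wh [6.5 4.2] ang 79.9 rgb [106. 101. 101.]
px [109.  96.] n 3692 mean [0.429  0.0081 0.0189] z med/max 0.0197 0.0259 rect c [426.9  -3. ] wh [210.   24.6] ang 88.7 rgb [113. 114. 118.]
px [268. 199.] n 583 mean [ 0.4275 -0.0044  0.0208] z med/max 0.021 0.0306 rect c [427.4  -3.4] wh [208.5  23.9] ang 89.3 rgb [159. 167. 171.]
```

View pics/w21.png

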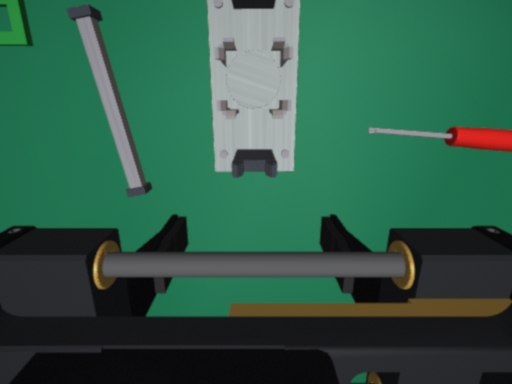

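The disc is seated at z = 0.070, centred at (0.5924, -0.0063). Now the bar, whose ends are at (85,13) and (138,188) in the wrist view.

```bash
python3 -m pendant '[{"rx":0,"ry":0,"rz":-5,"tx":0,"ty":0,"tz":0,"jaw":60},{"rx":0,"ry":0,"rz":-4.8,"tx":0,"ty":0,"tz":0,"jaw":60},{"rx":0,"ry":0,"rz":0,"tx":0,"ty":-30,"tz":0,"jaw":60},{"rx":0,"ry":0,"rz":0,"tx":0,"ty":-30,"tz":0,"jaw":60},{"rx":0,"ry":0,"rz":0,"tx":0,"ty":-30,"tz":0,"jaw":60},{"rx":0,"ry":0,"rz":0,"tx":0,"ty":-30,"tz":0,"jaw":60},{"rx":0,"ry":0,"rz":0,"tx":0,"ty":-19,"tz":0,"jaw":60},{"rx":0,"ry":0,"rz":0,"tx":0,"ty":0,"tz":0,"jaw":60},{"rx":0,"ry":0,"rz":0,"tx":0,"ty":0,"tz":0,"jaw":60},{"rx":0,"ry":0,"rz":0,"tx":0,"ty":0,"tz":0,"jaw":60}]'
python3 -c "
from h import *
c=cam('wrist','w22');comps(c,.012,.04,(.37,.49,-.15,.15),20)
W=world(c);m=(W[...,2]>.0175)&(W[...,2]<.0225)&(W[...,0]>.4)&(W[...,0]<.46)&(abs(W[...,1]+.003)<.085)
p=W[m];print(len(p),p.mean(0),np.ptp(p[:,1]));vx,vy,x0,y0=cv2.fitLine((p[:,:2]*1000).astype(np.float32),cv2.DIST_L2,0,.01,.01).ravel();print(np.degrees(np.arctan2(vy,vx)),x0+vx/vy*(-3-y0))
plan(.427,-.003,.02,88.7)"
```

```text
time_s: 46.58
tool_pos: [0.4362, -0.097, 0.201]
tool_rot: [179.9, 0.0, 89.1]
force: [-0.2, 0.2, 0.2]
grip_width: 0.0603
px [243.  89.] n 2634 mean [ 0.4265 -0.0079  0.0201] z med/max 0.0199 0.0256 rect c [425.8 -12.7] wh [190.9  23.2] ang 89.0 rgb [142. 144. 150.]
2324 [0.42677318 0.00308775 0.01984093] 0.16960615310917332
88.7284 426.63803
t 46.63 tcp [ 0.4363 -0.097   0.2009] rot [ 1.7993e+02 -2.0000e-02  8.9080e+01] F [-0.4 -1.2  0. ] w 60.4
rotvec [ 0.07 -0.02  0.38]
shift after turn mm [ 93.8 -11.4 180.9] rows@40 5.1
```

View pics/w22.png

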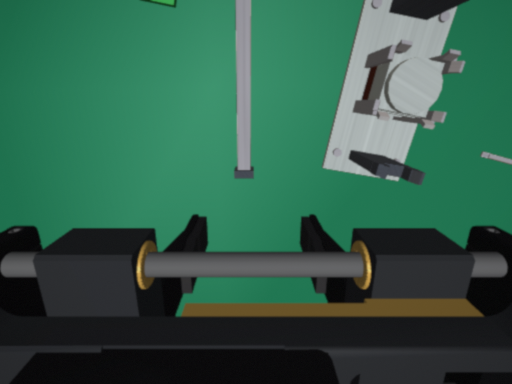

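```bash
python3 -m pendant '[{"rx":0,"ry":0,"rz":0.35,"tx":30,"ty":-3,"tz":0,"jaw":50},{"rx":0,"ry":0,"rz":0,"tx":36,"ty":-4,"tz":0,"jaw":50},{"rx":0,"ry":0,"rz":0,"tx":28,"ty":-4,"tz":0,"jaw":50},{"rx":0,"ry":0,"rz":0,"tx":0,"ty":0,"tz":30,"jaw":50},{"rx":0,"ry":0,"rz":0,"tx":0,"ty":0,"tz":35,"jaw":50},{"rx":0,"ry":0,"rz":0,"tx":0,"ty":0,"tz":35,"jaw":50},{"rx":0,"ry":0,"rz":0,"tx":0,"ty":0,"tz":30,"jaw":50},{"rx":0,"ry":0,"rz":0,"tx":0,"ty":0,"tz":10,"jaw":50},{"rx":0,"ry":0,"rz":0,"tx":0,"ty":0,"tz":0,"jaw":50},{"rx":0,"ry":0,"rz":0,"tx":0,"ty":0,"tz":0,"jaw":50},{"rx":0,"ry":0,"rz":0,"tx":0,"ty":0,"tz":0,"jaw":50}]'
python3 -c "
from h import *
plan(.4266,-.003,.02,88.7)"
```

```text
time_s: 47.55
tool_pos: [0.428, -0.0036, 0.0623]
tool_rot: [179.8, -0.0, 88.6]
force: [0.0, -0.3, -0.2]
grip_width: 0.0501
t 47.55 tcp [ 0.428  -0.0036  0.0623] rot [ 1.7984e+02 -1.0000e-02  8.8620e+01] F [ 0.  -0.3 -0.2] w 50.1
rotvec [ 0.16 -0.01 -0.08]
shift after turn mm [ 0.5 -1.4 42.3] rows@40 1.1
```

```bash
python3 -m pendant '[{"rx":0,"ry":0,"rz":0,"tx":0.5,"ty":-0.8,"tz":15,"jaw":50},{"rx":0,"ry":0,"rz":0,"tx":0,"ty":0,"tz":15,"jaw":50},{"rx":0,"ry":0,"rz":0,"tx":0,"ty":0,"tz":8,"jaw":50},{"rx":0,"ry":0,"rz":0,"tx":0,"ty":0,"tz":3,"jaw":50},{"rx":0,"ry":0,"rz":0,"tx":0,"ty":0,"tz":0,"jaw":50},{"rx":0,"ry":0,"rz":0,"tx":0,"ty":0,"tz":0,"jaw":50},{"rx":0,"ry":0,"rz":0,"tx":0,"ty":0,"tz":0,"jaw":50}]'
python3 -c "
from h import *
plan(.4266,-.003,.02,88.7);cam('wrist','w23')"
```

```text
time_s: 48.13
tool_pos: [0.4262, -0.0034, 0.0205]
tool_rot: [179.9, 0.0, 88.6]
force: [-0.7, -0.1, -0.1]
grip_width: 0.05
t 48.13 tcp [ 0.4262 -0.0034  0.0205] rot [1.7991e+02 3.0000e-02 8.8600e+01] F [-0.7 -0.1 -0.1] w 50.0
rotvec [ 0.09  0.03 -0.1 ]
shift after turn mm [0.4 0.3 0.5] rows@40 0.0
```

View pics/w23.png

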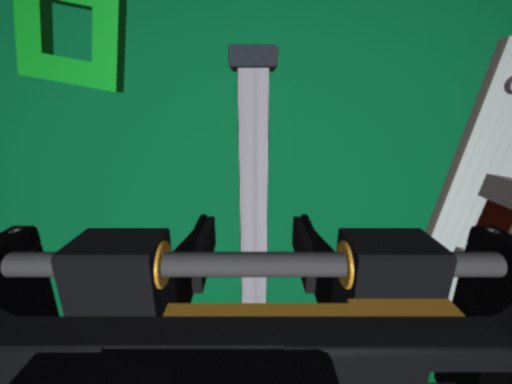

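```bash
python3 -m pendant '[{"rx":0,"ry":0,"rz":0,"tx":0,"ty":0,"tz":0,"jaw":5},{"rx":0,"ry":0,"rz":0,"tx":0,"ty":0,"tz":0,"jaw":5},{"rx":0,"ry":0,"rz":0,"tx":0,"ty":0,"tz":0,"jaw":5},{"rx":0,"ry":0,"rz":0,"tx":0,"ty":0,"tz":0,"jaw":5},{"rx":0,"ry":0,"rz":0,"tx":0,"ty":0,"tz":0,"jaw":5},{"rx":0,"ry":0,"rz":0,"tx":0,"ty":0,"tz":0,"jaw":5},{"rx":0,"ry":0,"rz":0,"tx":0,"ty":0,"tz":0,"jaw":5},{"rx":0,"ry":0,"rz":0,"tx":0,"ty":0,"tz":0,"jaw":5},{"rx":0,"ry":0,"rz":0,"tx":0,"ty":0,"tz":0,"jaw":5}]' 50
python3 -m pendant '[{"rx":0,"ry":0,"rz":0,"tx":0,"ty":0,"tz":-12,"jaw":5},{"rx":0,"ry":0,"rz":0,"tx":0,"ty":0,"tz":-25,"jaw":5},{"rx":0,"ry":0,"rz":0,"tx":0,"ty":0,"tz":-35,"jaw":5},{"rx":0,"ry":0,"rz":0,"tx":0,"ty":0,"tz":-35,"jaw":5},{"rx":0,"ry":0,"rz":0,"tx":0,"ty":0,"tz":-35,"jaw":5},{"rx":0,"ry":0,"rz":0,"tx":0,"ty":0,"tz":-30,"jaw":5},{"rx":0,"ry":0,"rz":0,"tx":0,"ty":0,"tz":-8,"jaw":5},{"rx":0,"ry":0,"rz":0,"tx":0,"ty":0,"tz":0,"jaw":5},{"rx":0,"ry":0,"rz":0,"tx":0,"ty":0,"tz":0,"jaw":5}]'
python3 -c "
from h import *
plan(.5928,-.0067,.2,79.1);cam('wrist','w24');cam('scene','s24')"
```

```text
time_s: 48.93
tool_pos: [0.4255, -0.0033, 0.0196]
tool_rot: [180.0, 0.0, 88.6]
force: [0.7, 0.6, -0.5]
grip_width: 0.0153
time_s: 49.68
tool_pos: [0.4248, -0.0034, 0.1987]
tool_rot: [-179.9, 0.0, 88.6]
force: [-0.8, 0.6, -1.4]
grip_width: 0.0156
t 49.68 tcp [ 0.4248 -0.0034  0.1987] rot [-1.7994e+02  2.0000e-02  8.8590e+01] F [-0.8  0.6 -1.4] w 15.6
rotvec [-0.06  0.03  9.49]
shift after turn mm [ 28.5 165.6  -1.3] rows@40 4.2
```

View pics/w24.png

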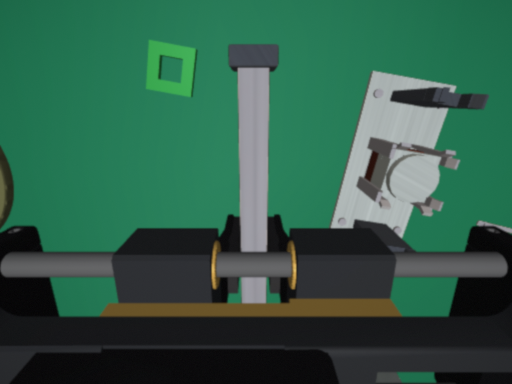

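View pics/s24.png

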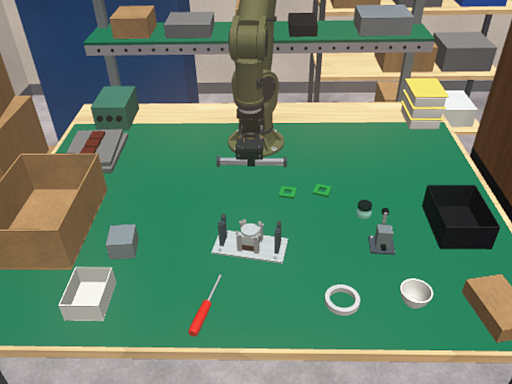

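```bash
python3 -m pendant '[{"rx":0,"ry":0,"rz":3,"tx":0,"ty":0,"tz":0,"jaw":5},{"rx":0,"ry":0,"rz":4,"tx":0,"ty":0,"tz":0,"jaw":5},{"rx":0,"ry":0,"rz":2.5,"tx":0,"ty":0,"tz":0,"jaw":5},{"rx":0,"ry":0,"rz":0,"tx":3,"ty":16,"tz":0,"jaw":5},{"rx":0,"ry":0,"rz":0,"tx":5,"ty":28,"tz":0,"jaw":5},{"rx":0,"ry":0,"rz":0,"tx":5,"ty":30,"tz":0,"jaw":5},{"rx":0,"ry":0,"rz":0,"tx":5,"ty":30,"tz":0,"jaw":5},{"rx":0,"ry":0,"rz":0,"tx":5,"ty":28,"tz":0,"jaw":5},{"rx":0,"ry":0,"rz":0,"tx":3,"ty":20,"tz":0,"jaw":5},{"rx":0,"ry":0,"rz":0,"tx":2,"ty":13,"tz":0,"jaw":5},{"rx":0,"ry":0,"rz":0,"tx":0,"ty":0,"tz":0,"jaw":5},{"rx":0,"ry":0,"rz":0,"tx":0,"ty":0,"tz":0,"jaw":5},{"rx":0,"ry":0,"rz":0,"tx":0,"ty":0,"tz":0,"jaw":5}]'
python3 -c "
from h import *
plan(.5928,-.0067,.0916,79.1);c=cam('wrist','w25');comps(c,.085,.12,(.56,.66,.03,.12),20);comps(c,.17,.215,(.56,.66,.02,.12),20)"
```

```text
time_s: 50.87
tool_pos: [0.5912, -0.0065, 0.1981]
tool_rot: [-179.8, -0.0, 79.2]
force: [0.2, -0.2, -1.3]
grip_width: 0.0154
t 50.87 tcp [ 0.5912 -0.0065  0.1981] rot [-179.81   -0.     79.16] F [ 0.2 -0.2 -1.3] w 15.4
rotvec [-0.19 -0.    0.06]
shift after turn mm [1.000e-01 1.600e+00 1.065e+02] rows@40 2.7
px [234.  98.] n 98 mean [0.5901 0.0773 0.097 ] z med/max 0.098 0.1002 rect c [589.9  77.4] wh [11.   5.9] ang 78.2 rgb [80. 84. 90.]
px [274.  97.] n 167 mean [0.6245 0.0708 0.0958] z med/max 0.0967 0.1005 rect c [625.   70.7] wh [11.  10.1] ang 79.6 rgb [74. 76. 82.]
```

View pics/w25.png

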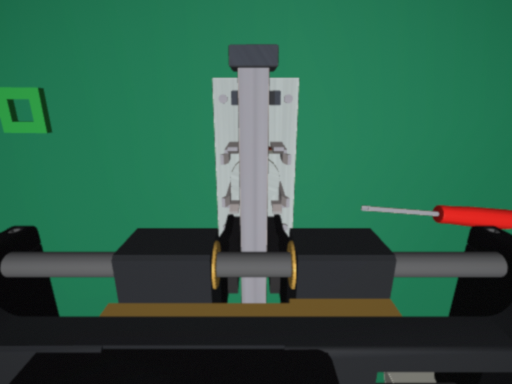

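```bash
python3 -m pendant '[{"rx":0,"ry":0,"rz":0,"tx":0,"ty":1.5,"tz":15,"jaw":5},{"rx":0,"ry":0,"rz":0,"tx":0,"ty":0,"tz":20,"jaw":5},{"rx":0,"ry":0,"rz":0,"tx":0,"ty":0,"tz":20,"jaw":5},{"rx":0,"ry":0,"rz":0,"tx":0,"ty":0,"tz":12,"jaw":5},{"rx":0,"ry":0,"rz":0,"tx":0,"ty":0,"tz":0,"jaw":5},{"rx":0,"ry":0,"rz":0,"tx":0,"ty":0,"tz":0,"jaw":5},{"rx":0,"ry":0,"rz":0,"tx":0,"ty":0,"tz":0,"jaw":5}]'
python3 -c "
from h import *
plan(.5928,-.0067,.0916,79.1);cam('wrist','w26');cam('scene','s26')"
```

```text
time_s: 51.5
tool_pos: [0.5947, -0.0072, 0.1339]
tool_rot: [179.9, 0.0, 79.1]
force: [0.8, -0.1, -1.4]
grip_width: 0.0153
t 51.5 tcp [ 0.5947 -0.0072  0.1339] rot [179.9   0.   79.1] F [ 0.8 -0.1 -1.4] w 15.3
rotvec [0.1 0.  0. ]
shift after turn mm [ 0.1 -2.  42.3] rows@40 1.1
```

View pics/w26.png

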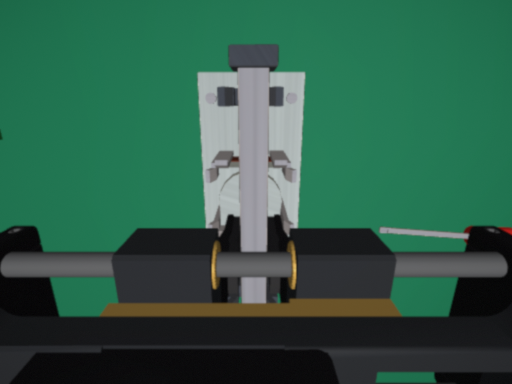

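```bash
python3 -m pendant '[{"rx":0,"ry":0,"rz":0,"tx":0,"ty":-1.6,"tz":8,"jaw":5},{"rx":0,"ry":0,"rz":0,"tx":0,"ty":0,"tz":8,"jaw":5},{"rx":0,"ry":0,"rz":0,"tx":0,"ty":0,"tz":7,"jaw":5},{"rx":0,"ry":0,"rz":0,"tx":0,"ty":0,"tz":6,"jaw":5},{"rx":0,"ry":0,"rz":0,"tx":0,"ty":0,"tz":5,"jaw":5},{"rx":0,"ry":0,"rz":0,"tx":0,"ty":0,"tz":4,"jaw":5},{"rx":0,"ry":0,"rz":0,"tx":0,"ty":0,"tz":0,"jaw":5},{"rx":0,"ry":0,"rz":0,"tx":0,"ty":0,"tz":0,"jaw":5}]'
python3 -c "
from h import *
plan(.5928,-.0067,.0916,79.1);cam('wrist','w27')"
```

```text
time_s: 52.27
tool_pos: [0.5925, -0.0069, 0.0944]
tool_rot: [-180.0, -0.0, 79.1]
force: [-0.1, -0.5, -1.4]
grip_width: 0.0155
t 52.27 tcp [ 0.5925 -0.0069  0.0944] rot [-179.97   -0.     79.11] F [-0.1 -0.5 -1.4] w 15.5
rotvec [-0.03 -0.    0.01]
shift after turn mm [0.2 0.2 2.8] rows@40 0.1
```

View pics/w27.png

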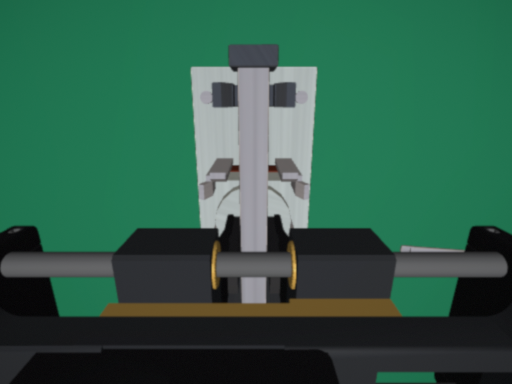

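The bar is between both cheeks and centred. I'll lower the last 2.5 mm, release and rise.

```bash
python3 -m pendant '[{"rx":0,"ry":0,"rz":0,"tx":0,"ty":0,"tz":1.5,"jaw":5},{"rx":0,"ry":0,"rz":0,"tx":0,"ty":0,"tz":1,"jaw":5},{"rx":0,"ry":0,"rz":0,"tx":0,"ty":0,"tz":0,"jaw":5},{"rx":0,"ry":0,"rz":0,"tx":0,"ty":0,"tz":0,"jaw":5}]'
python3 -m pendant '[{"rx":0,"ry":0,"rz":0,"tx":0,"ty":0,"tz":0,"jaw":20},{"rx":0,"ry":0,"rz":0,"tx":0,"ty":0,"tz":0,"jaw":28},{"rx":0,"ry":0,"rz":0,"tx":0,"ty":0,"tz":0,"jaw":36},{"rx":0,"ry":0,"rz":0,"tx":0,"ty":0,"tz":0,"jaw":36},{"rx":0,"ry":0,"rz":0,"tx":0,"ty":0,"tz":0,"jaw":36},{"rx":0,"ry":0,"rz":0,"tx":0,"ty":0,"tz":0,"jaw":36},{"rx":0,"ry":0,"rz":0,"tx":0,"ty":0,"tz":-10,"jaw":36},{"rx":0,"ry":0,"rz":0,"tx":0,"ty":0,"tz":-25,"jaw":36},{"rx":0,"ry":0,"rz":0,"tx":0,"ty":0,"tz":-40,"jaw":36},{"rx":0,"ry":0,"rz":0,"tx":0,"ty":0,"tz":-40,"jaw":36},{"rx":0,"ry":0,"rz":0,"tx":0,"ty":0,"tz":0,"jaw":36},{"rx":0,"ry":0,"rz":0,"tx":0,"ty":0,"tz":0,"jaw":36}]'
python3 -c "
from h import *
plan(.578,-.13,.2,79.1)
c=cam('wrist','w28');comps(c,.085,.11,(.55,.66,-.13,.12),20)
c=cam('scene','s28')
W=world(c)
"
python3 -c "
import cv2
a=cv2.imread('pics/s28.png')[195:270,200:300];cv2.imwrite('pics/s28c.png',cv2.resize(a,None,fx=6,fy=6))"
```

```text
time_s: 52.65
tool_pos: [0.5926, -0.007, 0.0922]
tool_rot: [180.0, 0.0, 79.1]
force: [0.7, 0.6, -1.5]
grip_width: 0.0159
time_s: 53.65
tool_pos: [0.5944, -0.0065, 0.2107]
tool_rot: [179.6, -0.0, 79.1]
force: [-0.7, -0.0, -0.9]
grip_width: 0.0357
t 53.65 tcp [ 0.5944 -0.0065  0.2107] rot [ 1.7965e+02 -1.0000e-02  7.9110e+01] F [-0.7 -0.  -0.9] w 35.7
rotvec [ 0.35 -0.01  0.01]
shift after turn mm [-124.4    7.2   10.7] rows@40 3.1
px [251. 155.] n 3021 mean [0.5978 0.0186 0.0923] z med/max 0.092 0.0981 rect c [595.8   6.6] wh [181.9  23.3] ang 79.1 rgb [151. 151. 158.]
px [233.  98.] n 172 mean [0.5928 0.0769 0.0951] z med/max 0.0964 0.1 rect c [592.2  76.9] wh [11.7 11. ] ang 79.6 rgb [73. 76. 81.]
px [268.  99.] n 167 mean [0.6242 0.0707 0.0954] z med/max 0.0965 0.1004 rect c [624.6  70.6] wh [11.5 10.4] ang 79.1 rgb [77. 80. 86.]
px [236. 249.] n 42 mean [ 0.5626 -0.0784  0.0894] z med/max 0.0892 0.0945 rect c [562.4 -79. ] wh [ 3.3 10.1] ang 80.0 rgb [48. 51. 54.]
px [267. 249.] n 44 mean [ 0.595  -0.0846  0.0895] z med/max 0.0894 0.0941 rect c [594.9 -84.8] wh [ 3.2 10. ] ang 73.8 rgb [49. 55. 56.]
```

View pics/w28.png

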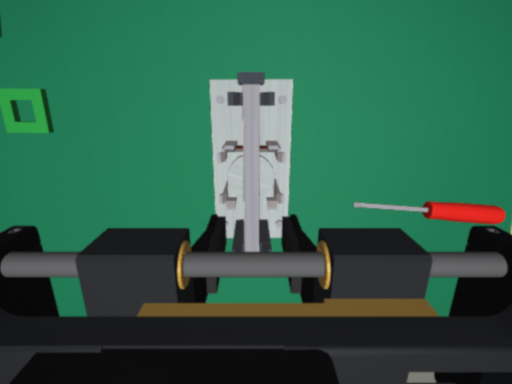

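View pics/s28c.png

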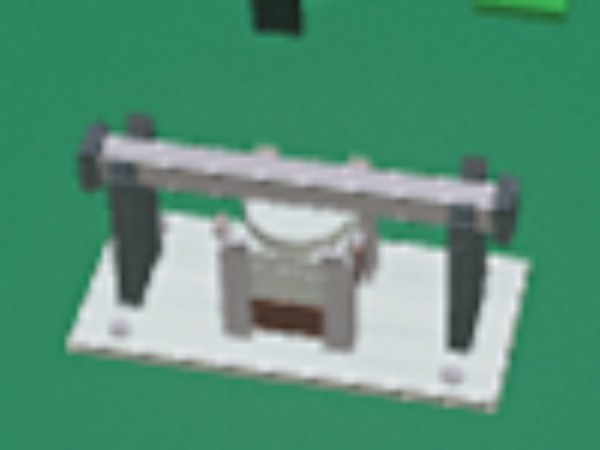

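The bar is home: its top is at z = 0.092, yaw 79.1°, collars outside both keepers. Back to the switch for the last push.

```bash
python3 -c "
from h import *
plan(.548,.333,.2)"
```

```text
t 53.75 tcp [ 0.5923 -0.0071  0.207 ] rot [-1.7999e+02  4.0000e-02  7.9100e+01] F [-0.6 -0.2 -0.2] w 36.1
shift after turn mm [ 325.6 -107.8    6.8] rows@40 8.6
```

```bash
python3 -m pendant '[{"rx":0,"ry":0,"rz":0,"tx":15,"ty":-5,"tz":0,"jaw":0},{"rx":0,"ry":0,"rz":0,"tx":35,"ty":-11.5,"tz":0,"jaw":0},{"rx":0,"ry":0,"rz":0,"tx":35,"ty":-11.5,"tz":0,"jaw":0},{"rx":0,"ry":0,"rz":0,"tx":35,"ty":-11.5,"tz":0,"jaw":0},{"rx":0,"ry":0,"rz":0,"tx":35,"ty":-11.5,"tz":0,"jaw":0},{"rx":0,"ry":0,"rz":0,"tx":35,"ty":-11.5,"tz":0,"jaw":0},{"rx":0,"ry":0,"rz":0,"tx":35,"ty":-11.5,"tz":0,"jaw":0},{"rx":0,"ry":0,"rz":0,"tx":35,"ty":-11.5,"tz":0,"jaw":0},{"rx":0,"ry":0,"rz":0,"tx":35,"ty":-11.5,"tz":0,"jaw":0},{"rx":0,"ry":0,"rz":0,"tx":26,"ty":-9,"tz":0,"jaw":0},{"rx":0,"ry":0,"rz":0,"tx":0,"ty":0,"tz":0,"jaw":0},{"rx":0,"ry":0,"rz":0,"tx":0,"ty":0,"tz":0,"jaw":0},{"rx":0,"ry":0,"rz":0,"tx":0,"ty":0,"tz":0,"jaw":0}]' 30
python3 -c "
from h import *
plan(.551,.333,.102);c=cam('wrist','w29');comps(c,.09,.13,(.4,.7,.3,.45),10)"
```

```text
time_s: 54.83
tool_pos: [0.549, 0.3271, 0.2056]
tool_rot: [-179.9, 0.1, 79.1]
force: [0.2, -1.0, 0.3]
grip_width: 0.0006
t 54.83 tcp [0.549  0.3271 0.2056] rot [-1.7991e+02  1.4000e-01  7.9090e+01] F [ 0.2 -1.   0.3] w 0.6
shift after turn mm [  6.4   1.  103.5] rows@40 2.6
px [247. 129.] n 399 mean [0.5543 0.3826 0.1096] z med/max 0.1108 0.1153 rect c [554.2 381.9] wh [19.6 18.8] ang 85.0 rgb [63. 66. 67.]
```

```bash
python3 -m pendant '[{"rx":0,"ry":0,"rz":0,"tx":3,"ty":0,"tz":35,"jaw":0},{"rx":0,"ry":0,"rz":0,"tx":0,"ty":0,"tz":35,"jaw":0},{"rx":0,"ry":0,"rz":0,"tx":0,"ty":0,"tz":33,"jaw":0},{"rx":0,"ry":0,"rz":0,"tx":0,"ty":0,"tz":0,"jaw":0},{"rx":0,"ry":0,"rz":0,"tx":0,"ty":0,"tz":0,"jaw":0},{"rx":0,"ry":0,"rz":0,"tx":10,"ty":-1,"tz":0,"jaw":0},{"rx":0,"ry":0,"rz":0,"tx":10,"ty":-1,"tz":0,"jaw":0},{"rx":0,"ry":0,"rz":0,"tx":8,"ty":-1,"tz":0,"jaw":0},{"rx":0,"ry":0,"rz":0,"tx":8,"ty":-1,"tz":0,"jaw":0},{"rx":0,"ry":0,"rz":0,"tx":8,"ty":-1,"tz":0,"jaw":0},{"rx":0,"ry":0,"rz":0,"tx":8,"ty":-1,"tz":0,"jaw":0},{"rx":0,"ry":0,"rz":0,"tx":6,"ty":0,"tz":0,"jaw":0},{"rx":0,"ry":0,"rz":0,"tx":0,"ty":0,"tz":0,"jaw":0},{"rx":0,"ry":0,"rz":0,"tx":0,"ty":0,"tz":0,"jaw":0}]'
python3 -c "
from h import *
plan(.557,.3905,.102)"
```

```text
time_s: 56.05
tool_pos: [0.5546, 0.3877, 0.1026]
tool_rot: [-179.9, 0.3, 79.1]
force: [-0.3, -5.0, -1.2]
grip_width: 0.0002
t 56.05 tcp [0.5546 0.3877 0.1026] rot [-179.93    0.26   79.08] F [-0.3 -5.  -1.2] w 0.2
shift after turn mm [3.2 1.9 0.6] rows@40 0.1
```

```bash
python3 -m pendant '[{"rx":0,"ry":0,"rz":0,"tx":4,"ty":0,"tz":0,"jaw":0},{"rx":0,"ry":0,"rz":0,"tx":0,"ty":0,"tz":0,"jaw":0},{"rx":0,"ry":0,"rz":0,"tx":0,"ty":0,"tz":0,"jaw":0},{"rx":0,"ry":0,"rz":0,"tx":0,"ty":0,"tz":0,"jaw":0}]'
python3 -c "
from h import *
c=cam('wrist','w30');W=world(c);print(W[191:215:4,235:247:3].round(3).tolist())
c=cam('top');comps(c,.05,.12,(.54,.66,-.13,.12),30)"
```

```text
time_s: 56.38
tool_pos: [0.5549, 0.39, 0.1018]
tool_rot: [-179.9, 0.4, 79.0]
force: [-1.2, -8.1, -3.2]
grip_width: 0.0004
[[[0.537, 0.39, 0.001], [0.552, 0.42, 0.097], [0.553, 0.42, 0.097], [0.555, 0.419, 0.097]], [[0.536, 0.386, 0.001], [0.551, 0.418, 0.099], [0.553, 0.418, 0.099], [0.555, 0.418, 0.099]], [[0.549, 0.415, 0.094], [0.551, 0.416, 0.1], [0.553, 0.416, 0.1], [0.555, 0.416, 0.101]], [[0.548, 0.413, 0.097], [0.551, 0.414, 0.101], [0.553, 0.414, 0.102], [0.554, 0.414, 0.102]], [[0.548, 0.411, 0.097], [0.55, 0.412, 0.102], [0.552, 0.412, 0.102], [0.554, 0.412, 0.103]], [[0.533, 0.37, 0.001], [0.55, 0.41, 0.103], [0.552, 0.409, 0.102], [0.553, 0.409, 0.101]]]
px [269. 130.] n 1277 mean [ 0.592  -0.0058  0.0835] z med/max 0.0898 0.1039 rect c [595.3  -7. ] wh [210.2  70.9] ang 79.4 rgb [166. 169. 173.]
```

View pics/w30.png

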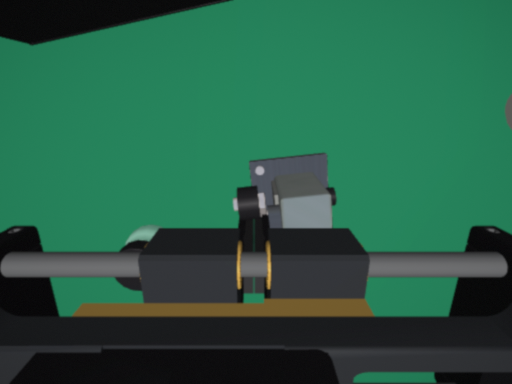

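The roller's top is at z ≈ 0.102, which is about 0.7 rad, so it clicked as it did the first time. I'll release, lift away and do the final check.

```bash
python3 -m pendant '[{"rx":0,"ry":0,"rz":0,"tx":-10,"ty":1,"tz":0,"jaw":0},{"rx":0,"ry":0,"rz":0,"tx":-15,"ty":1,"tz":0,"jaw":0},{"rx":0,"ry":0,"rz":0,"tx":-20,"ty":1,"tz":0,"jaw":0},{"rx":0,"ry":0,"rz":0,"tx":-15,"ty":1,"tz":0,"jaw":0},{"rx":0,"ry":0,"rz":0,"tx":0,"ty":0,"tz":-30,"jaw":0},{"rx":0,"ry":0,"rz":0,"tx":0,"ty":0,"tz":-40,"jaw":0},{"rx":0,"ry":0,"rz":0,"tx":0,"ty":0,"tz":-40,"jaw":0},{"rx":0,"ry":0,"rz":0,"tx":0,"ty":0,"tz":0,"jaw":0},{"rx":0,"ry":0,"rz":0,"tx":0,"ty":0,"tz":0,"jaw":0},{"rx":0,"ry":0,"rz":0,"tx":0,"ty":0,"tz":0,"jaw":0}]'
python3 -c "
from h import *
c=cam('scene','s31');comps(c,.09,.15,(.4,.7,.3,.45),10)
c2=cam('wrist','w31');comps(c2,.09,.13,(.4,.7,.3,.45),10)
c=cam('top');comps(c,.05,.12,(.54,.66,-.13,.12),30);comps(c,.02,.06,(.38,.5,.28,.42),30)
print(env.get_obs()['joint_velocities'].round(1))"
python3 -c "
import cv2
a=cv2.imread('pics/s31.png')[190:270,200:410];cv2.imwrite('pics/s31c.png',cv2.resize(a,None,fx=3.8,fy=3.8))"
```

```text
time_s: 57.32
tool_pos: [0.548, 0.3342, 0.2143]
tool_rot: [180.0, -0.1, 79.1]
force: [0.2, 0.7, -0.9]
grip_width: 0.0001
px [384. 212.] n 56 mean [0.5592 0.3796 0.1055] z med/max 0.1057 0.1151 rect c [559.  380.6] wh [17.7 18.9] ang 4.5 rgb [70. 79. 75.]
px [250. 135.] n 367 mean [0.5544 0.3827 0.1095] z med/max 0.1108 0.1143 rect c [554.  381.9] wh [19.5 18.4] ang 79.4 rgb [65. 67. 68.]
px [269. 130.] n 1271 mean [ 0.592  -0.0061  0.0835] z med/max 0.09 0.1024 rect c [595.   -6.8] wh [210.4  70.8] ang 79.4 rgb [163. 166. 170.]
px [127. 193.] n 206 mean [0.4409 0.3499 0.0438] z med/max 0.0451 0.0518 rect c [441.5 352.7] wh [43.4 30. ] ang 47.2 rgb [68. 75. 71.]
[-0.   0.2  0.  -0.1  0.1  0.1  0. ]
```

View pics/s31c.png

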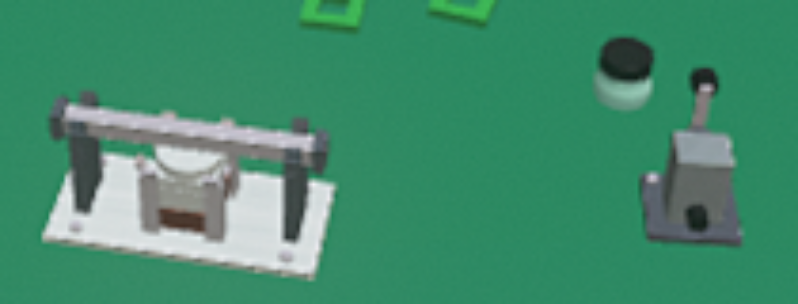

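```bash
python3 -c "
from cell import env
print(env.sign_off())"
```

```text
the job is handed in; nothing more can be done
None
```

I did the whole job in order and handed it in at about 57 s of the 200 s allowed; the hand-in reported no verdict.

- **Switch:** I pushed the arm to about 0.7 rad (estimated from the roller's height) at the start and again at the end. Both times the roller was back upright at its starting point after release.
- **Stack:** The housing, all three aluminium spacers and the disc are flat in the pocket. Their tops measured 30, 40, 50, 60 and 70 mm above the bench, as they should. The disc's centre was within about 1 mm of the measured pocket centre. I left the green look-alikes alone.
- **Bar:** It lies in both notches, with its top 92 mm above the bench (84 mm above the pocket floor) and its angle matching the nest to well under a degree. The collars are outside both keepers.
- **Last pictures:** After the final push the nest and bar were undisturbed, the jar was still in its place, and the gripper was clear of everything.

**Disagreements and touches:**
- The camera position readings differed by 1–2 mm, within calibration. For the housing and some spacers they were skewed by the corner posts, so I judged those parts by their height and by the clearance in the pocket.
- The fingertips touched the bench with about 4.5 N while gripping the third spacer, without effect.
- I saw no knocked part and no slip of the grip.

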